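Stir the ceramic beads under the dispensing head

ROBOT

A 6-joint arm with a two-finger parallel gripper is mounted at the origin on the work surface. World frame = base frame: x ahead of the robot, y to its left, z up, the work surface at z = 0. Lengths are in m, angles in rad, forces in N, time in s.
With the tool pointing down it reaches from about 0.35 to 0.975 m from the base axis. Payload 4.9 kg.
Tool frame: the origin (TCP) lies at the very end of the fingers, on their centre line; the grasp point (between the pads) lies ctrl.grip_point_offset behind it (ctrl.grip_point_offset is the distance from the TCP to the grasp point, in m); z points along the fingers, y is the direction in which the jaws open and shut (so a half turn about z gives the same grasp; the last joint's range is limited). The gripper opens to 85 mm and grips with 20 to 120 N. Pads are 22 mm wide; open, the fingers measure 114 mm over their backs; the gripper's body (76 mm by 85 mm) begins 54 mm behind the grasp point. The pads swing forward as they close: fully open they stand 13 mm farther back than shut.
Start: joints at [1.006, 0.053, 1.613, -0, 1.476, -0.119], TCP at [0.269, 0.564, 0.199] pointing down, gripper open.
Joint ranges: [-3.01, 3.01], [-1.01, 2.22], [0.06, 2.58], [-1.02, 4.17], [0.09, 2.62], [-3.14, 3.14]. Speed limits (rad/s): [2.57, 2.57, 3.14, 3.14, 3.14, 3.14].

INTERFACE

Orientations are given as a rotation vector (axis times angle).
In Python, from station import ctrl gives the robot as it stands. The module is installed in compiled form; this text tells all that it offers.
- The arm moves only by the shell command python3 -m creep 'ROWS' [FORCE]. ROWS is JSON, a list of rows, each a list of 5 numbers: the closure in counts, from 0 (fully open) to 255 (shut), then the shift along the tool's x, y, z in mm, then the turn about the tool's z in rad. A call has 1 to 12 rows; each row is the pose to reach, as a shift and turn from the pose commanded when the call began, along the tool's axes at that moment; what a row does not reach only later rows make up. A row lasts 1/12 s, in which the tool goes at most 41.7 mm and 7.16 degrees, less where a joint would pass 70% of its speed; a pose out of reach is approached as far as the arm can. A call with a gripper value outside its range is refused whole. The fingers move at their own pace and stop on an object; FORCE is the grip in N (left out, the last holds). Time passes only in rows, so rows that repeat a pose let the fingers close. It gives the time, the measured TCP pose, the force and the opening at its end, in the units of the state.
- ctrl.get_obs(): the state, without advancing time (a new reading comes with each control period).
- ctrl.get_image(name): name is "side" or "top" or "wrist"; returns the picture (384x512x3 uint8, red, green, blue); there is no depth.
- ctrl.calibration(name): a dict with "fx", "fy", "cx", "cy" (pixels), "k1" (the pictures are not rectified: a ray, as slopes to the right and down, at radius r is drawn at 1 + k1 r^2 times it, then the intrinsics apply), "R" (3x3) and "t" (3): a world point X has camera coordinates R X + t. Camera axes: x right, y down, z forward; pixel columns grow to the right and rows downward; lengths in m; the calibration is good to about 2 mm. A picture is of the moment at which its call begins: read the wrist's pose just before it. calibration takes no time and is no camera call; for the wrist camera it gives the pose at the moment of the call.
- ctrl.finish_job(): hands the job in, once; it reports no verdict.
Trained networks look in the newest picture that a camera, given by its name, has taken for a name from the list of things; names that differ only in an ending like _2 or _b are one class to them, and where a whole thing is asked for, a point or a joint stands for the part that bears it (a point fixed in the world has none). Each returns a list of dicts, best first, with "conf" (0 to 1); they miss things now and then, are a little off and sometimes report something else, mostly with a low value. They report only what shows in the picture. A call takes as long as a camera call. They do not tell look-alikes from the thing itself.
- ctrl.boxes_of(camera, label): "rect" ([left, top, width, height] in pixels, round what is visible of it).
- ctrl.outline_of(camera, label): "mask" (384x512 bool, what is visible of it) and "rect" ([left, top, width, height] in pixels, round what is visible of it).
The state is a dict: "t": time; "q": joint angles; "dq": joint speeds; "effort": joint torques, N m; "tool_pos": TCP position; "tool_rot": TCP orientation; "contact_force": force on the tool from outside, world axes, zero at the start; "wrist_torque": the same for the moment, N m; "opening": finger opening in m.
Only numpy, scipy, OpenCV 4.12 (cv2) and the standard library are available. Lean on these libraries where they do the work, as an engineer would, in place of code of your own. Each camera call takes 0.05 s, during which the arm holds its last target. There are 200 camera calls.

TASK

Take the stirring rod from its sloping rest and, with its tip down close to the floor of the steel dish, gently stir the beads two full turns counterclockwise as seen from above, starting and finishing each turn at the blue mark, until every orange bead has clearly been moved (by a bead's width or so) from where it lay. Keep all beads in the dish and do not touch the dispensing head above it or shift the bottle, jar, spare cartridge and spatula on the bench. Then lay the rod back in its rest, end against the stop, and let go.

Things in the scene. Friction and masses are not known exactly. Their poses are not given: they have to be found in the camera images.
- rod: Stirring rod, 237 mm long: round steel shaft 16 mm in diameter with a rounded lower end; on top a round orange plastic handle, 24 mm in diameter, from 142 to 237 mm along z. Origin: the very end of the shaft; z runs along the rod to the handle. Centre of mass about 100 mm along z; 0.2 kg. It starts home in the rest, leaning 28 degrees from vertical, handle up towards the rest's -x.
- rod_tip (a point): Centre of the rounded lower end of the rod, on its axis 8 mm from the end (end radius 8 mm).
- rest: Fixed grey rod rest: base 150 x 110 x 12 mm and an open aluminium V-channel, 28 degrees from vertical, rising towards -x; its open side faces +x and up. V: 90 degrees, 48 mm wide at the mouth, 125 mm long, a stop plate across its lower end. The rod just lies in it; its handle stands out above. Origin: centre of the base underside; z up, -x roughly towards the robot.
- rest_stop (a point): Where the centre of the rod's lower end (the rod's origin) lies when the rod is home in the rest: on the stop plate, at (30, 0, 64) mm in the rest's frame.
- rest_axis (a point): The same point as rest_stop, turned so that its z axis runs up along the channel, which is the rod's axis when home; its x axis points out of the V's open side.
- station: Fixed dosing station: white base 260 (x) x 240 (y) x 50 mm, black round plate and on it, fixed, a shallow steel dish; a black post 34 x 40 mm, 360 mm high, stands at (108, 94) mm. Origin: centre of the base underside, under the dish centre; z up. A blue mark inside the dish and on the base shows its -x side, roughly towards the robot. Nothing on it turns.
- dish_floor (a point): Centre of the dish's flat inner floor, 61 mm above the bench, with the station's axes. The floor is 112 mm across; from it the wall, 3 mm thick, slopes outwards at 45 degrees to a rim 178 mm across inside and 32 mm above this floor.
- head: Fixed head over the dish: an upright steel cartridge, 45 mm in diameter, on the dish axis; nozzle end 136 mm above the dish floor, full width from 161 mm above that floor, top 353 mm above the bench; held from the post by an arm 24 mm wide, 305 to 335 mm above the bench. No room for a gripper straight above the dish: lean the rod towards the robot. Origin: as the station's.
- bead0: Orange glazed ceramic bead, a ball 24 mm in diameter, 22 g, slippery, loose on the dish floor. Origin: its centre.
- bead1: White glazed ceramic bead, a ball 24 mm in diameter, 22 g, slippery, loose on the dish floor. Origin: its centre.
- bead2: Orange glazed ceramic bead, a ball 24 mm in diameter, 22 g, slippery, loose on the dish floor. Origin: its centre.
- bead3: White glazed ceramic bead, a ball 24 mm in diameter, 22 g, slippery, loose on the dish floor. Origin: its centre.
- bead4: Orange glazed ceramic bead, a ball 24 mm in diameter, 22 g, slippery, loose on the dish floor. Origin: its centre.
- bead5: White glazed ceramic bead, a ball 24 mm in diameter, 22 g, slippery, loose on the dish floor. Origin: its centre.
- bead6: White glazed ceramic bead, a ball 24 mm in diameter, 22 g, slippery, loose on the dish floor. Origin: its centre.
- bottle: Amber bottle with black cap, 72 mm in diameter, 160 mm high. Bystander, to be left alone. Origin: centre of its underside.
- jar: White jar with blue lid, 72 mm in diameter, 90 mm high. Bystander, to be left alone. Origin: centre of its underside.
- cartridge: Spare steel cartridge standing on the bench, 51 mm in diameter, 130 mm high. Bystander, to be left alone. Origin: centre of its underside.
- spatula: Small spatula with blue handle, 160 mm long, lying on the bench. Bystander, to be left alone. Origin: centre of its underside.
Things that resemble listed ones, but are neither listed nor needed, are in the scene too. What is shaped like the rod but black, green or red is not meant.

How it is judged:
By the outcome, as a careful person would: the job done as asked, in the order asked, and still so for the second after the job is handed in, with the robot touching nothing.
It also fails if it takes over 70 s, if anything falls off the work surface, if the arm or the gripper's body presses on something with over 40 N, if the wrist force passes 120 N, or if a joint passes its speed limit or range.

## Working session

There is one attempt and no reset: what is moved stays moved. The work goes in short steps, Python scripts to look and compute and a shell command to move; the robot and the scene stay as the last step left them, time stands still between calls to the robot, and variables do not carry over. Pictures are saved under pics/ and viewed, about 8 in all and at most 12, crops included, and the job is handed in when it is done.

```bash
mkdir -p pics; cat > h.py <<'E'
import numpy as np, cv2
from station import ctrl
from scipy.spatial.transform import Rotation as Rn
def save(cam,name,crop=None,s=1):
    im=ctrl.get_image(cam)[:,:,::-1].copy()
    if crop: a,b,c,d=crop; im=im[b:d,a:c]
    if s!=1: im=cv2.resize(im,None,fx=s,fy=s,interpolation=cv2.INTER_CUBIC)
    cv2.imwrite('pics/'+name,im)
def ray(cal,uv):
    d=np.array([(uv[0]-cal['cx'])/cal['fx'],(uv[1]-cal['cy'])/cal['fy']]);u=d.copy()
    for _ in range(20): u=d/(1+cal['k1']*(u@u))
    R=np.array(cal['R']);t=np.array(cal['t'])
    v=R.T@np.array([u[0],u[1],1]);return -R.T@t,v/np.linalg.norm(v)
def onz(cal,uv,z):
    o,v=ray(cal,uv);return o+v*(z-o[2])/v[2]
def tri(*rs):
    A=np.zeros((3,3));b=np.zeros(3)
    for o,v in rs:
        P=np.eye(3)-np.outer(v,v);A+=P;b+=P@o
    x=np.linalg.solve(A,b);return x,[np.linalg.norm((np.eye(3)-np.outer(v,v))@(x-o)) for o,v in rs]
def proj(cal,X):
    p=np.array(cal['R'])@X+np.array(cal['t']);u=p[:2]/p[2];u=u*(1+cal['k1']*(u@u))
    return np.array([u[0]*cal['fx']+cal['cx'],u[1]*cal['fy']+cal['cy']])
E
python3 - <<'E'
from h import *
ims=[ctrl.get_image(c)[:,:,::-1] for c in ('side','top')]
cv2.imwrite('pics/a.png',cv2.resize(ims[0],(800,600)));cv2.imwrite('pics/b.png',cv2.resize(ims[1],(800,600)))
for c in ('side','top'):
  cal=ctrl.calibration(c);o,v=ray(cal,(256,192));print(c,o,v,cal['fx'])
  for l in ('rod','rest','station','head','bead0','bead1','bottle','jar','cartridge','spatula'):
    print(l,[(np.round(b['rect']).astype(int).tolist(),round(b['conf'],2)) for b in ctrl.boxes_of(c,l)])
o=ctrl.get_obs();print(o['t'],Rn.from_rotvec(o['tool_rot']).as_matrix().round(3),o['opening'],ctrl.grip_point_offset)
E
```

```text
side [ 0.13620723 -1.13828709  0.8361575 ] [ 0.28883338  0.77541014 -0.56152862] 449.5449109077291
rod [([281, 154, 25, 32], 0.77), ([188, 229, 71, 32], 0.68), ([344, 252, 39, 65], 0.56)]
rest [([284, 183, 51, 63], 0.69), ([182, 102, 23, 42], 0.42)]
station [([198, 48, 90, 135], 0.62)]
head [([240, 60, 22, 52], 0.89), ([198, 190, 49, 21], 0.58)]
bead0 []
bead1 []
bottle []
jar [([261, 258, 30, 46], 0.94)]
cartridge [([304, 150, 15, 42], 0.77), ([262, 258, 28, 47], 0.35), ([276, 178, 60, 72], 0.25)]
spatula [([198, 190, 46, 18], 0.79)]
top [ 0.38426251 -0.12279985  1.36807143] [ 1.08380417e-01  5.51419664e-04 -9.94109341e-01] 411.4970462294646
rod [([336, 122, 50, 55], 0.76), ([397, 211, 18, 72], 0.72), ([257, 211, 55, 50], 0.63), ([288, 146, 10, 33], 0.59)]
rest [([273, 137, 32, 49], 0.94), ([69, 112, 124, 106], 0.58)]
station [([67, 113, 127, 104], 0.62), ([156, 171, 9, 6], 0.49)]
head [([80, 125, 63, 43], 0.96)]
bead0 [([147, 168, 6, 6], 0.63), ([133, 179, 11, 5], 0.47), ([158, 172, 4, 6], 0.43)]
bead1 [([147, 168, 6, 6], 0.63), ([133, 179, 11, 5], 0.47), ([158, 172, 4, 6], 0.43)]
bottle [([68, 201, 34, 24], 0.94)]
jar [([146, 165, 10, 8], 0.45)]
cartridge [([218, 114, 18, 21], 0.69), ([148, 156, 4, 5], 0.3)]
spatula [([70, 111, 125, 106], 0.69), ([203, 195, 24, 50], 0.64), ([154, 162, 4, 6], 0.27)]
1.1 [[-0.902  0.431  0.   ]
 [ 0.431  0.902  0.   ]
 [-0.     0.    -1.   ]] 0.08536796355774187 0.0187
```

View pics/a.png

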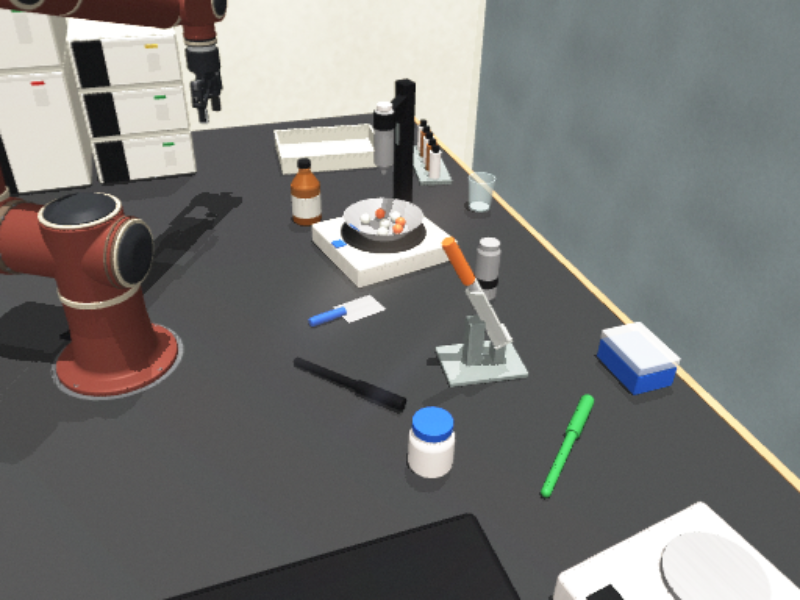

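View pics/b.png

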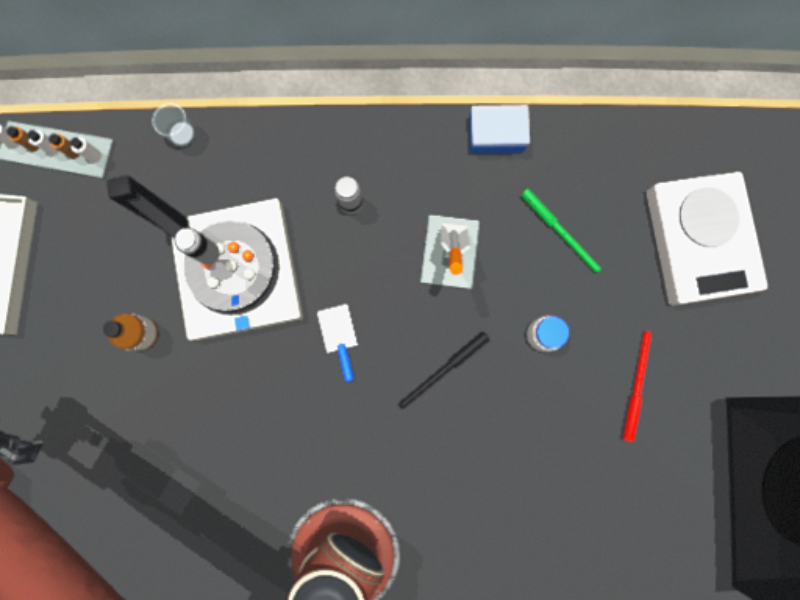

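Rod look‑alikes: black (side 350,385), green (side 568,445), red (top 637,385). The orange-handled rod in the rest (side 460,262; top 455,260) is the one wanted. Also seen: dish at top (230,265), blue mark at (235,300), bottle (130,330), spare cartridge (347,193), spatula (340,345), jar (550,333).

```bash
python3 - <<'E'
from h import *
t=ctrl.get_image('top')[:,:,::-1];s=ctrl.get_image('side')[:,:,::-1]
A=cv2.resize(t[115:225,100:200],(500,550),interpolation=cv2.INTER_CUBIC)
B=cv2.resize(t[130:190,262:312],(250,300),interpolation=cv2.INTER_CUBIC)
C=cv2.resize(s[145:250,270:345],(250,350),interpolation=cv2.INTER_CUBIC)[:300]
im=np.zeros((600,750,3),np.uint8);im[:550,:500]=A;im[:300,500:]=B;im[300:,500:]=C
cv2.imwrite('pics/c.png',im)
for n,i in(('top',t),('side',s)):
  h=cv2.cvtColor(i,cv2.COLOR_BGR2HSV);m=cv2.inRange(h,(3,170,90),(16,255,255))
  k,l,st,ce=cv2.connectedComponentsWithStats(m)
  for j in range(1,k):
    if st[j,4]>4: print(n,st[j].tolist(),ce[j].round(1))
E
```

```text
top [7, 82, 8, 9, 30] [11.5 86.5]
top [33, 87, 9, 8, 29] [37.8 91.2]
top [16, 91, 4, 3, 5] [17.2 92.4]
top [42, 95, 4, 3, 7] [43.6 96.3]
top [146, 155, 7, 6, 20] [149.6 158.2]
top [288, 159, 8, 16, 70] [291.2 164.4]
top [155, 161, 7, 6, 23] [158.3 163.7]
top [70, 201, 22, 22, 291] [ 81.6 211.7]
side [274, 93, 2, 3, 5] [274.6  93.8]
side [186, 108, 18, 19, 251] [194.9 117.9]
side [241, 134, 5, 6, 24] [243.  136.5]
side [188, 139, 17, 5, 58] [195.9 141. ]
side [283, 153, 21, 30, 255] [293.4 167.8]
```

View pics/c.png

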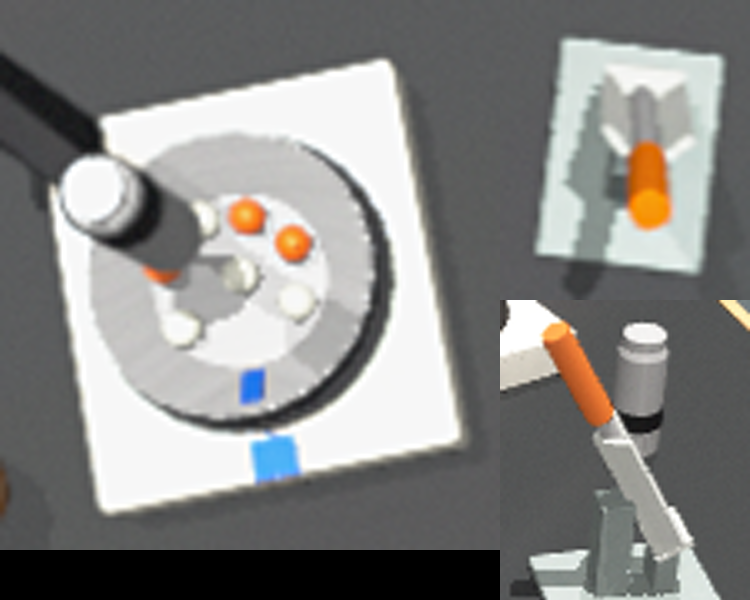

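The crop shows the orange handle in the rest, its top end at crop (650,208) and side (556,333). The dish holds 3 orange beads at crop (247,215), (293,243), (162,268, partly hidden) and white ones at (205,218), (240,275), (297,302), (182,328). Now the poses.

```bash
python3 - <<'E'
from h import *
ct=ctrl.calibration('top');cs=ctrl.calibration('side')
def a(x,y):return (100+(x+.0)/5-.4,115+y/5-.4)
def b(x,y):return (262+(x-500)/5-.4,130+y/5-.4)
for nm,P,z in (('station',[a(103,118),a(390,60),a(465,440),a(105,512)],.05),('rest',[b(563,40),b(722,57),b(699,272),b(537,253)],.012)):
  W=np.array([onz(ct,p,z) for p in P]);e=[np.linalg.norm(W[i]-W[i-1]) for i in range(4)]
  print(nm,W.mean(0).round(4),np.round(e,3)); 
  d=(W[0]+W[1]-W[2]-W[3])[:2];l=(W[0]+W[3]-W[1]-W[2])[:2]
  print(' yaw x',np.degrees(np.arctan2(d[1],d[0])),'yaw y-90',np.degrees(np.arctan2(l[1],l[0]))-90)
top,r=tri(ray(ct,b(650,208)),ray(cs,(286.6,154.7)));print('handle top',top,r)
c,r=tri(ray(ct,(291.2,164.6)),ray(cs,(293.4,167.8)));print('handle mid',c,r)
for n,p in dict(o0=(247,215),o1=(293,243),o2=(162,268),w=(205,218),w2=(240,275),w3=(297,302),w4=(182,328)).items(): print(n,onz(ct,a(*p),.073).round(4))
print('mark',onz(ct,a(275,458),.05), onz(ct,a(253,385),.075))
print('bottle',onz(ct,(68+14,211),.08))
E
```

```text
station [0.5997 0.2155 0.05  ] [0.261 0.195 0.258 0.239]
 yaw x 7.1100024882551764 yaw y-90 11.049701396419152
rest [ 0.6374 -0.2285  0.012 ] [0.146 0.108 0.147 0.108]
 yaw x -7.258334232377258 yaw y-90 -6.752248379935125
handle top [ 0.56007556 -0.21864527  0.26904999] [np.float64(8.982937199545237e-05), np.float64(8.982937199543462e-05)]
handle mid [ 0.58355014 -0.22075407  0.22711769] [np.float64(0.0021942061977203386), np.float64(0.002194206197720312)]
o0 [0.6386 0.2221 0.073 ]
o1 [0.62   0.1917 0.073 ]
o2 [0.6044 0.2767 0.073 ]
w [0.6368 0.2495 0.073 ]
w2 [0.5994 0.2256 0.073 ]
w3 [0.5816 0.1882 0.073 ]
w4 [0.5653 0.2624 0.073 ]
mark [0.48332725 0.20577359 0.05      ] [0.5280846  0.21478303 0.075     ]
bottle [0.46624257 0.43318657 0.08      ]
```

```bash
python3 -m creep '[[0,0,0,-40,0],[0,0,0,-80,0],[0,0,0,-120,0],[0,-607,-579,-136,0],[0,-607,-579,-136,0],[0,-607,-579,-136,0],[0,-607,-579,-136,0],[0,-607,-579,-136,0],[0,-607,-579,-136,0],[0,-607,-579,-136,0],[0,-607,-579,-136,0],[0,-607,-579,-136,0]]'
python3 - <<'E'
from h import *
ct=ctrl.calibration('top')
def a(x,y):return (100+(x+.0)/5-.4,115+y/5-.4)
W=np.array([onz(ct,p,.05)[:2] for p in (a(390,60),a(465,440),a(105,512))])
from scipy.optimize import least_squares
L=np.array([[.13,-.12],[-.13,-.12],[-.13,.12]])
f=lambda p:((L@np.array([[np.cos(p[2]),np.sin(p[2])],[-np.sin(p[2]),np.cos(p[2])]])+p[:2])-W).ravel()
r=least_squares(f,[.6,.22,.15]);print(r.x,np.degrees(r.x[2]),(r.fun*1000).round(1))
E
```

```text
t: 2.2
tool_pos: [0.4029, 0.2116, 0.3267]
tool_rot: [0.694, 3.063, 0.001]
contact_force: [1.2, -0.0, 0.7]
opening: 0.0854
[0.59766984 0.22611446 0.20111201] 11.52286966386135 [ 2.5 -1.3 -0.3  0.2 -2.2  1.1]
```

```bash
python3 -m creep '[[0,-310,-295,-20,-0.323],[0,-310,-295,-20,-0.323],[0,-310,-295,-20,-0.323],[0,-310,-295,-20,-0.323],[0,-310,-295,-20,-0.323],[0,-310,-295,-20,-0.323],[0,-310,-295,-20,-0.323],[0,-310,-295,-20,-0.323],[0,-310,-295,-20,-0.323],[0,-310,-295,-20,-0.323],[0,-310,-295,-20,-0.323],[0,-310,-295,-20,-0.323]]'
python3 - <<'E'
from h import *
c=ctrl.calibration('wrist');print(np.array(c['R']).round(2),c['t'],c['fx'],c['k1'])
save('wrist','d.png')
for p in ((.5565,-.2186,.273),(.667,-.232,.064)): print(proj(c,np.array(p)))
for l in('rod','rest'):print([(np.round(b['rect']),b['conf']) for b in ctrl.boxes_of('wrist',l)])
E
```

```text
t: 3.2
tool_pos: [0.5558, -0.1913, 0.3452]
tool_rot: [-0.201, -3.134, 0.002]
contact_force: [-0.2, 0.0, -0.8]
opening: 0.0854
[[ 0.13  0.99 -0.  ]
 [ 0.95 -0.12  0.28]
 [ 0.28 -0.04 -0.96]] [ 0.11834962 -0.63262722  0.35512702] 265.5773831498234 -0.048302061834124006
[228.34424143 190.30489252]
[242.33981533 215.34089526]
[(array([  1.,   0.,  24., 135.]), 0.96), (array([220., 183.,  25.,  37.]), 0.93), (array([ 86., 191.,  74.,  52.]), 0.88), (array([505., 163.,   4.,  10.]), 0.61), (array([186.,   0.,  96., 109.]), 0.6)]
[(array([218., 179.,  27.,  43.]), 0.6), (array([216., 151.,  55.,  75.]), 0.56)]
```

View pics/d.png

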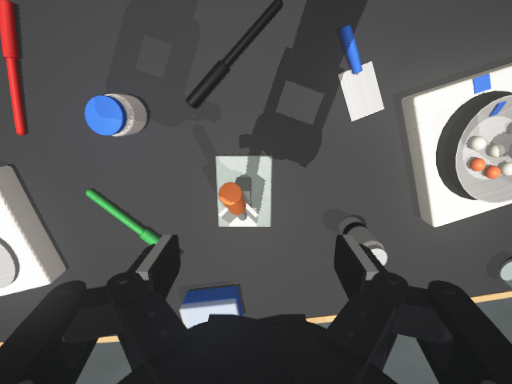

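The wrist view shows the orange handle end at (231,192), rest base corners near (216,156) and (271,227), with green, black and red look‑alikes well apart.

```bash
python3 - <<'E'
from h import *
c=ctrl.calibration('wrist');ct=ctrl.calibration('top');cs=ctrl.calibration('side')
im=ctrl.get_image('wrist')[:,:,::-1]
m=cv2.inRange(cv2.cvtColor(im,cv2.COLOR_BGR2HSV),(3,170,90),(16,255,255))
k,l,st,ce=cv2.connectedComponentsWithStats(m)
print([(st[j].tolist(),ce[j].round(1).tolist()) for j in range(1,k) if st[j,4]>20])
print(tri(ray(ct,(291.6,171.2)),ray(cs,(286.6,154.7)),ray(c,(231,192))))
W=np.array([onz(c,p,.012) for p in((216,156),(271,156),(271,227),(218,227))]);print(W.mean(0),W)
# station corners on top z=.05
for p in((402,98),(434,226),(482,82)):print(onz(c,p,.05))
E
```

```text
[([214, 184, 24, 31, 402], [227.0, 197.1])]
(array([ 0.5606809, -0.2155688,  0.2668644]), [np.float64(0.003291634194578295), np.float64(0.0007628040050847109), np.float64(0.0034540447855252055)])
[ 0.64015423 -0.22162175  0.012     ] [[ 0.55938552 -0.26518909  0.012     ]
 [ 0.57250907 -0.15966331  0.012     ]
 [ 0.72115143 -0.1757225   0.012     ]
 [ 0.70757088 -0.28591209  0.012     ]]
[0.49303367 0.07331358 0.05      ]
[0.74305059 0.14556994 0.05      ]
[0.48039238 0.21604291 0.05      ]
```

```bash
python3 - <<'E'
from h import *
o=ctrl.get_obs();print(o['tool_pos'],Rn.from_rotvec(o['tool_rot']).as_matrix().round(3).tolist())
c=ctrl.calibration('wrist');print('cam',-np.array(c['R']).T@np.array(c['t']))
im=ctrl.get_image('wrist')[:,:,::-1]
A=cv2.resize(im[140:240,190:290],(500,500),interpolation=cv2.INTER_CUBIC)
B=cv2.resize(im[60:240,390:512],(300,443),interpolation=cv2.INTER_CUBIC)
z=np.zeros((500,800,3),np.uint8);z[:,:500]=A;z[:443,500:]=B;cv2.imwrite('pics/e.png',z)
E
```

```text
[ 0.55502911 -0.18563583  0.34647328] [[-0.993, 0.122, 0.0], [0.122, 0.993, 0.0], [0.0, 0.0, -1.0]]
cam [ 0.48495068 -0.17636843  0.52198049]
```

View pics/e.png

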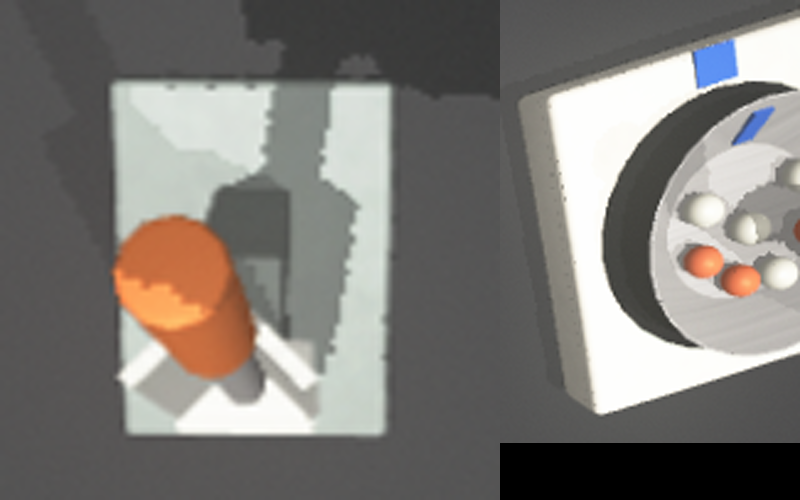

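Crop: handle end centre (172,272), rest base corners (112,82), (390,82), (384,434), (126,432). It is the orange rod. Station near corners are at (550,97) and (598,413).

```bash
python3 - <<'E'
from h import *
from scipy.optimize import least_squares
c=ctrl.calibration('wrist');ct=ctrl.calibration('top');cs=ctrl.calibration('side')
a=lambda x,y:(190+x/5-.4,140+y/5-.4); b=lambda x,y:(390+(x-500)/2.459-.3,60+y/2.459-.3)
print(tri(ray(ct,(291.6,171.2)),ray(cs,(286.6,154.7)),ray(c,a(172,272))))
def fit(L,W,x0):
  f=lambda p:((np.array(L)@np.array([[np.cos(p[2]),np.sin(p[2])],[-np.sin(p[2]),np.cos(p[2])]])+p[:2])-W).ravel()
  r=least_squares(f,x0);print(r.x[:2].round(4),np.degrees(r.x[2]).round(2),(r.fun*1000).round(1))
W=np.array([onz(c,a(*p),.012)[:2] for p in((112,82),(390,82),(384,434),(126,432))])
fit([[-.075,-.055],[-.075,.055],[.075,.055],[.075,-.055]],W,[.64,-.22,-.1])
S=[onz(c,b(*p),.05)[:2] for p in((550,97),(598,413))];print(S)
t=lambda x,y:(100+x/5-.4,115+y/5-.4)
fit([[-.13,-.12],[.13,-.12]],np.array(S),[.6,.22,.2])
S+=[onz(ct,t(*p),.05)[:2] for p in((390,60),(465,440),(105,512))]
fit([[-.13,-.12],[.13,-.12],[.13,-.12],[-.13,-.12],[-.13,.12]],np.array(S),[.6,.22,.2])
E
```

```text
(array([ 0.56037584, -0.21843413,  0.26898312]), [np.float64(0.0003198725013971675), np.float64(0.00029559983494732034), np.float64(0.0005195000755161982)])
[ 0.6388 -0.2283] -7.3 [-1.5 -1.1 -0.6  1.2  1.1  0.9  1.  -1. ]
[array([0.496214  , 0.08831876]), array([0.74542982, 0.13804593])]
[0.5973 0.2309] 11.28 [-2.9 -0.6  2.9  0.6]
[0.5973 0.228 ] 11.58 [-2.2 -4.   3.3 -1.5  2.2  0.7 -0.6  2.  -2.7  2.9]
```

```bash
python3 -m creep '[[0,-9,-16,0,0],[0,-18.5,-32,0,0],[0,-18.5,-32,0,0],[0,-18.5,-32,30,0],[0,-18.5,-32,60,0],[0,-18.5,-32,85,0],[0,-18.5,-32,100,0],[0,-18.5,-32,113,0],[0,-18.5,-32,113,0],[0,-18.5,-32,113,0]]'
python3 - <<'E'
from h import *
o=ctrl.get_obs();print(o['t'],o['tool_pos'],o['contact_force'])
save('wrist','f.png',(150,130,362,384),2)
E
```

```text
t: 4.28
tool_pos: [0.5697, -0.22, 0.2338]
tool_rot: [0.192, 3.135, -0.0]
contact_force: [0.1, -0.1, 0.8]
opening: 0.0854
4.2833 [ 0.56972408 -0.21997549  0.23383833] [ 0.14149964 -0.05994172  0.79594003]
```

View pics/f.png

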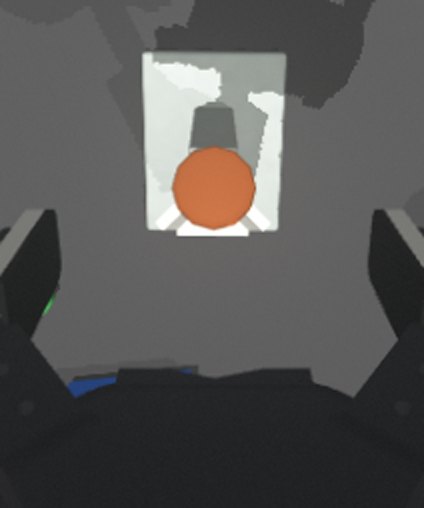

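The handle is centred between the jaws (crop 214,188). I close now.

```bash
python3 -m creep '[[100,0,0,0,0],[140,0,0,0,0],[180,0,0,0,0],[255,0,0,0,0],[255,0,0,0,0],[255,0,0,0,0],[255,0,0,0,0],[255,0,0,0,0],[255,0,0,0,0],[255,0,0,0,0]]' 100
```

```text
t: 5.17
tool_pos: [0.5699, -0.2207, 0.2342]
tool_rot: [0.193, 3.135, -0.001]
contact_force: [-1.7, -0.7, 5.5]
opening: 0.0168
```

```bash
python3 - <<'E'
from h import *
o=ctrl.get_obs();print(o['t'],o['tool_pos'],o['contact_force'],o['opening'])
A=ctrl.get_image('wrist')[130:384,150:362,::-1];s=ctrl.get_image('side')[120:250,250:360,::-1]
A=cv2.resize(A,(424,508));s=cv2.resize(s,None,fx=3.4,fy=3.9,interpolation=cv2.INTER_CUBIC)
z=np.zeros((520,800,3),np.uint8);z[:508,:424]=A;z[:s.shape[0],424:424+s.shape[1]]=s[:, :376];cv2.imwrite('pics/g.png',z)
E
```

```text
5.1667 [ 0.5698597  -0.22066571  0.23421796] [-1.65333053 -0.72716     5.48081571] 0.016765278687327967
```

View pics/g.png

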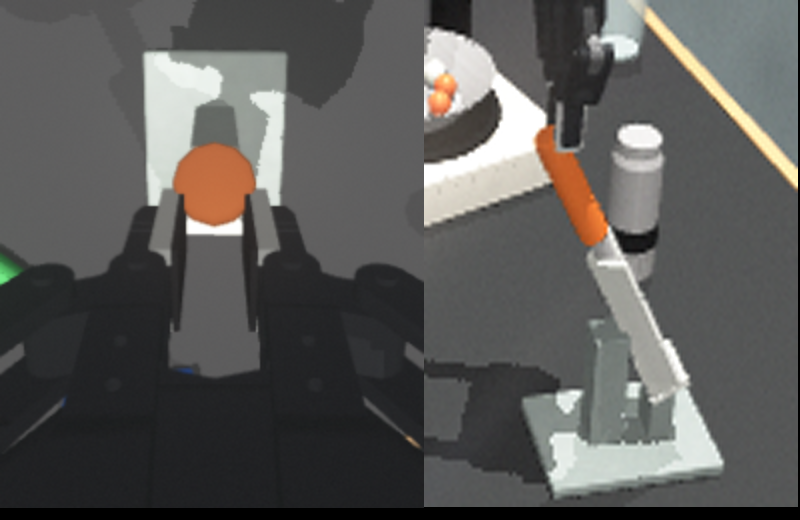

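```bash
python3 - <<'E'
from h import *
cs=ctrl.calibration('side');o=ctrl.get_obs();p=np.array(o['tool_pos']);R=Rn.from_rotvec(o['tool_rot']).as_matrix()
for d in ((0,0,0),(0,0,-.0187),(.011,0,0),(-.011,0,0)): print(d,proj(cs,p+R@np.array(d)))
print(proj(cs,np.array([.5604,-.2184,.269])),proj(cs,np.array([.6686,-.2321,.064])),proj(cs,np.array([.5705,-.2197,.2505])))
c=ctrl.calibration('wrist')
for d in ((0,0,0),(0,0,-.0187)): print(proj(c,p+R@np.array(d)))
E
```

```text
(0, 0, 0) [289.59552949 166.1495481 ]
(0, 0, -0.0187) [290.04168831 159.94430405]
(0.011, 0, 0) [285.54214553 166.5502724 ]
(-0.011, 0, 0) [293.63429603 165.75027628]
[286.71296296 154.64840498] [319.08610719 213.72419615] [290.07237491 160.53588972]
[255.67672014 214.02019059]
[255.56638281 224.92809187]
```

The jaws are holding only the front edge of the handle: the finger ends sit about 20 mm higher than the reported TCP suggests. I reopen, go 20 mm lower and regrip.

```bash
python3 -m creep '[[120,0,0,0,0],[60,0,0,0,0],[60,0,0,0,0],[60,0,0,0,0],[60,0,0,8,0],[60,0,0,16,0],[60,0,0,20,0],[60,0,0,20,0],[140,0,0,20,0],[180,0,0,20,0],[255,0,0,20,0],[255,0,0,20,0]]' 100
python3 -m creep '[[255,0,0,0,0],[255,0,0,0,0],[255,0,0,0,0],[255,0,0,0,0]]'
python3 - <<'E'
from h import *
A=ctrl.get_image('wrist')[130:384,150:362,::-1];s=ctrl.get_image('side')[120:250,250:360,::-1]
A=cv2.resize(A,(424,508));s=cv2.resize(s,None,fx=3.4,fy=3.9,interpolation=cv2.INTER_CUBIC)
z=np.zeros((520,800,3),np.uint8);z[:508,:424]=A;z[:s.shape[0],424:424+s.shape[1]]=s[:, :376];cv2.imwrite('pics/h.png',z)
E
```

```text
t: 6.27
tool_pos: [0.5698, -0.2206, 0.2142]
tool_rot: [0.193, 3.135, -0.001]
contact_force: [-0.8, 0.4, 0.7]
opening: 0.0212
t: 6.6
tool_pos: [0.5698, -0.2206, 0.2141]
tool_rot: [0.193, 3.135, -0.001]
contact_force: [-2.1, 0.6, 4.4]
opening: 0.0208
```

View pics/h.png

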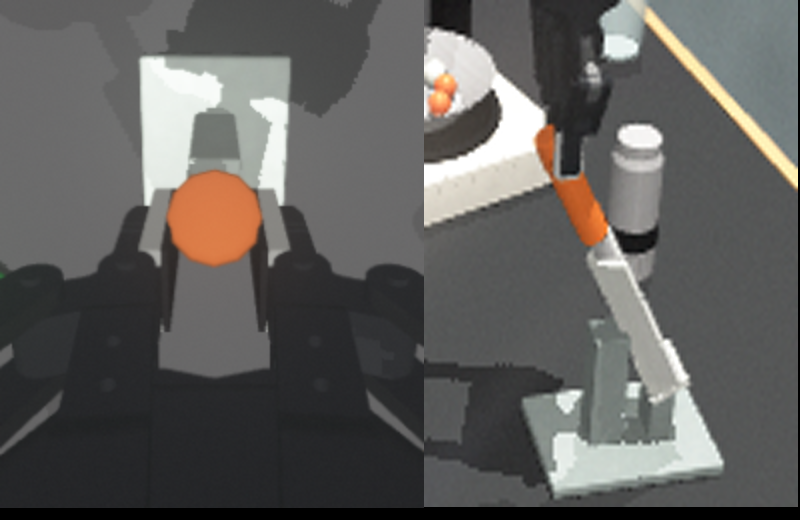

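The grip is now across the full handle. Rod tip is about −96 mm in tool x and 143 mm below the TCP. Lift straight up, which leaves the V by its open side.

```bash
python3 -m creep '[[255,0,0,-3,0],[255,0,0,-8,0],[255,0,0,-16,0],[255,0,0,-26,0],[255,0,0,-38,0],[255,0,0,-52,0],[255,0,0,-66,0],[255,0,0,-80,0],[255,0,0,-90,0],[255,0,0,-90,0]]'
python3 -m creep '[[255,4,10,0,0],[255,11,30,0,-0.02],[255,21,60,0,-0.04],[255,33,90,0,-0.06],[255,44,120,0,-0.08],[255,55,150,0,-0.1],[255,66,180,0,-0.122],[255,77,210,0,-0.122],[255,88,240,0,-0.122],[255,99,270,0,-0.122],[255,110,300,0,-0.122],[255,121,330,0,-0.122]]'
python3 -m creep '[[255,10,27,0,0],[255,19,50,0,0],[255,27,72,0,0],[255,32,86,0,0],[255,35,92,0,0],[255,36,92,0,0],[255,36,92,0,0],[255,36,92,0,0]]'
python3 - <<'E'
from h import *
o=ctrl.get_obs();print(o['tool_pos'],Rn.from_rotvec(o['tool_rot']).as_matrix().round(3).tolist(),o['opening'])
t=ctrl.get_image('top')[120:225,90:200,::-1];w=ctrl.get_image('wrist')[80:384,100:412,::-1];s=ctrl.get_image('side')[80:190,185:305,::-1]
z=np.zeros((600,800,3),np.uint8)
z[:378,:396]=cv2.resize(t,(396,378),interpolation=cv2.INTER_CUBIC);z[:390,400:]=cv2.resize(w,(400,390));z[390:,400:640]=cv2.resize(s,(240,220))[:210]
cv2.imwrite('pics/i.png',z)
E
```

```text
t: 7.53
tool_pos: [0.5709, -0.2211, 0.3078]
tool_rot: [0.192, 3.13, -0.004]
contact_force: [0.4, -0.3, -0.7]
opening: 0.0212
t: 8.53
tool_pos: [0.4882, 0.1238, 0.3019]
tool_rot: [-0.001, -3.139, -0.0]
contact_force: [1.1, 1.0, -1.3]
opening: 0.0213
t: 9.2
tool_pos: [0.454, 0.2132, 0.3029]
tool_rot: [-0.003, -3.141, 0.001]
contact_force: [-0.0, -0.5, -1.5]
opening: 0.0208
[0.45402145 0.21322035 0.30294851] [[-1.0, 0.002, -0.0], [0.002, 1.0, -0.001], [0.0, -0.001, -1.0]] 0.020761877167987546
```

View pics/i.png

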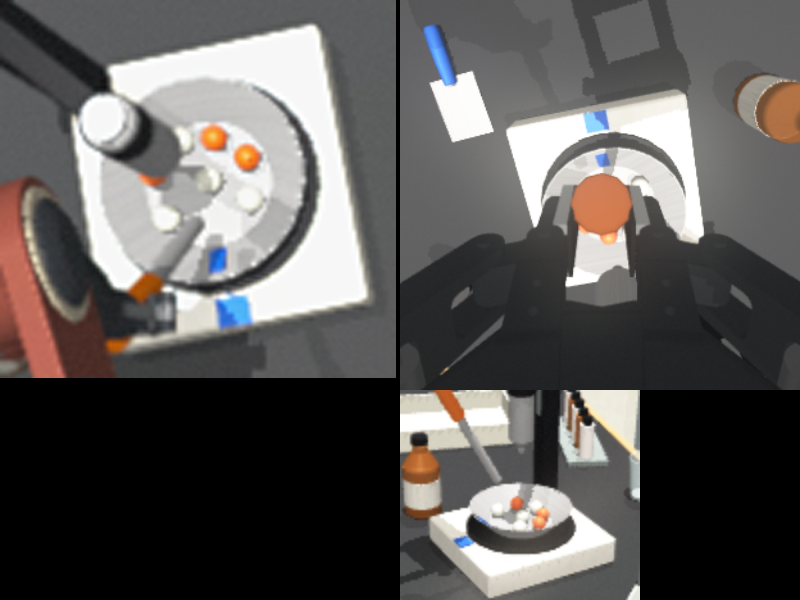

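The view shows the rod held over the dish: tip at top crop (195,228) and side crop (497,478). The blue mark in the dish is at (219,261). Beads are undisturbed and the gripper is clear of the head. The station's far-left corner was hidden by the post, so I refit with the extrapolated corner.

```bash
python3 - <<'E'
from h import *
from scipy.optimize import least_squares
ct=ctrl.calibration('top');cs=ctrl.calibration('side')
t=lambda x,y:(100+x/5-.4,115+y/5-.4); t2=lambda x,y:(90+x/3.6-.36,120+y/3.6-.36)
def fit(L,W,x0):
  f=lambda p:((np.array(L)@np.array([[np.cos(p[2]),np.sin(p[2])],[-np.sin(p[2]),np.cos(p[2])]])+p[:2])-W).ravel()
  r=least_squares(f,x0);print(r.x[:2].round(4),np.degrees(r.x[2]).round(2),(r.fun*1000).round(1))
S=[onz(ct,t(*p),.05)[:2] for p in((42,130),(390,60),(465,440),(105,512))]
fit([[.13,.12],[.13,-.12],[-.13,-.12],[-.13,.12]],np.array(S),[.6,.22,.2])
# rim circle: outer rim points in crop c at z=.093
im=ctrl.get_image('top')
pts=[(91,285),(100,225),(130,180),(240,133),(310,150),(365,210),(380,270),(365,340),(320,395),(250,422),(180,405),(120,350)]
W=np.array([onz(ct,t(*p),.093)[:2] for p in pts])
r=least_squares(lambda p:np.hypot(*(W-p[:2]).T)-p[2],[.6,.22,.09]);print('rim',r.x,(r.fun*1000).round(1))
print('tip tri',tri(ray(ct,t2(195,228)),ray(cs,(233.5,123.8))))
o=ctrl.get_obs();print('tip calc centre',np.array(o['tool_pos'])+[.0957,-.0,-.143])
for b in ctrl.boxes_of('wrist','station')[:2]:print(b)
# white floor / blue mark via masks
h=cv2.cvtColor(im,cv2.COLOR_RGB2HSV);m=cv2.inRange(h,(100,120,80),(125,255,255));k,l,st,ce=cv2.connectedComponentsWithStats(m)
print([(st[j].tolist(),onz(ct,ce[j],.05 if ce[j][1]>200 else .077).round(4).tolist()) for j in range(1,k) if st[j,4]>4 and ce[j][0]<180])
E
```

```text
[0.5978 0.2257] 11.4 [-0.2  0.9  2.5 -2.  -0.4  0.  -1.9  1.1]
rim [0.59659572 0.22250426 0.09223999] [ 1.5  2.6  1.4 -0.9 -0.6 -1.5 -0.7  0.8  2.4  2.3 -2.7 -4.7]
tip tri (array([0.54722651, 0.21164031, 0.16082634]), [np.float64(0.0027954290285970925), np.float64(0.002795429028597297)])
tip calc centre [0.55003788 0.21323317 0.16029389]
{'rect': [183.4, 149.9, 188.4, 214.5], 'conf': 0.91}
{'rect': [0.7, 205.5, 73.3, 79.8], 'conf': 0.56}
[([148, 189, 5, 7, 29], [0.5271, 0.2151, 0.077]), ([150, 202, 10, 9, 66], [0.4839, 0.2063, 0.05])]
```

```bash
python3 -m creep '[[255,-7,3,0,0],[255,-14,5.5,0,0],[255,-14,5.5,10,0],[255,-14,5.5,20,0],[255,-14,5.5,30,0],[255,-14,5.5,40,0],[255,-14,5.5,50,0],[255,-14,5.5,58,0],[255,-14,5.5,66,0],[255,-14,5.5,72,0],[255,-14,5.5,76,0],[255,-14,5.5,78,0]]'
python3 -m creep '[[255,0,0,2,0],[255,0,0,4,0],[255,0,0,6,0],[255,0,0,8,0],[255,0,0,9,0],[255,0,0,10,0],[255,0,0,10,0]]'
python3 - <<'E'
from h import *
o=ctrl.get_obs();p=np.array(o['tool_pos']);print(p,o['contact_force'],o['t'],'rel',p+[.0957-.5975,-.225,-.143-.061])
t=ctrl.get_image('top')[120:225,90:200,::-1];w=ctrl.get_image('side')[90:150,200:275,::-1]
z=np.zeros((480,800,3),np.uint8)
z[:378,:396]=cv2.resize(t,(396,378),interpolation=cv2.INTER_CUBIC);z[:320,400:]=cv2.resize(w,(400,320),interpolation=cv2.INTER_CUBIC)
cv2.imwrite('pics/j.png',z)
P=np.array([[-5+29*np.cos(a),36*np.sin(a)] for a in np.radians(np.arange(190,551,5))])
np.set_printoptions(suppress=True,linewidth=200)
for k in range(6):
  d=P[12*k+1:12*k+13]-P[12*k]; print(k,[[round(-a),round(b)] for a,b in d])
E
```

```text
t: 10.45
tool_pos: [0.4678, 0.2194, 0.2247]
tool_rot: [-0.001, -3.141, 0.0]
contact_force: [0.1, 0.9, -1.8]
opening: 0.0212
t: 11.03
tool_pos: [0.468, 0.2194, 0.2152]
tool_rot: [-0.001, -3.141, 0.0]
contact_force: [-0.1, 0.7, -1.7]
opening: 0.0207
[0.46796595 0.21939592 0.21516709] [-0.13693415  0.66909856 -1.67915585] 11.0333 rel [-0.03383405 -0.00560408  0.01116709]
0 [[-1, -3], [-1, -6], [-2, -9], [-3, -12], [-5, -14], [-6, -17], [-8, -19], [-10, -21], [-12, -23], [-14, -25], [-16, -26], [-19, -28]]
1 [[-2, -1], [-5, -2], [-7, -2], [-10, -2], [-12, -2], [-15, -2], [-17, -1], [-20, 0], [-22, 1], [-24, 3], [-27, 4], [-29, 6]]
2 [[-2, 2], [-4, 4], [-5, 7], [-6, 10], [-8, 12], [-9, 15], [-9, 18], [-10, 21], [-10, 24], [-10, 28], [-10, 31], [-10, 34]]
3 [[1, 3], [1, 6], [2, 9], [3, 12], [5, 14], [6, 17], [8, 19], [10, 21], [12, 23], [14, 25], [16, 26], [19, 28]]
4 [[2, 1], [5, 2], [7, 2], [10, 2], [12, 2], [15, 2], [17, 1], [20, 0], [22, -1], [24, -3], [27, -4], [29, -6]]
5 [[2, -2], [4, -4], [5, -7], [6, -10], [8, -12], [9, -15], [9, -18], [10, -21], [10, -24], [10, -28], [10, -31], [10, -34]]
```

View pics/j.png

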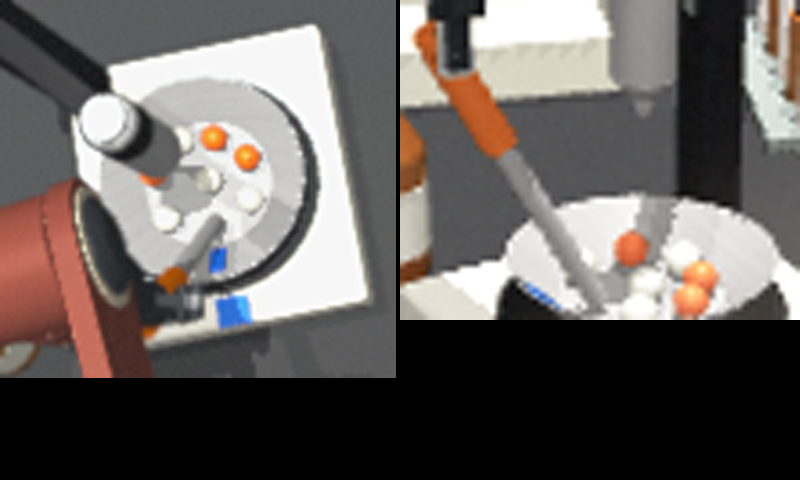

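The tip stands in the dish just inside the blue mark (top crop 222,220) and no bead is disturbed. I'll stir slower, at 9 s per turn, so I recompute the arc in 40° pieces.

```bash
python3 - <<'E'
import numpy as np
P=np.round(2*np.array([[5-29*np.cos(a),36*np.sin(a)] for a in np.radians(190+np.arange(0,109)*10/3)]))/2
for k in range(9): print(str([[255,*(P[i]-P[12*k]).tolist(),0,0] for i in range(12*k+1,12*k+13)]).replace(' ',''))
E
```

```text
[[255,-0.5,-2.0,0,0],[255,-0.5,-4.0,0,0],[255,-1.0,-6.0,0,0],[255,-2.0,-8.0,0,0],[255,-2.5,-9.5,0,0],[255,-3.5,-11.5,0,0],[255,-4.5,-13.5,0,0],[255,-5.0,-15.0,0,0],[255,-6.5,-16.5,0,0],[255,-7.5,-18.0,0,0],[255,-8.5,-19.5,0,0],[255,-10.0,-21.0,0,0]]
[[255,-1.0,-1.5,0,0],[255,-2.5,-2.5,0,0],[255,-4.0,-3.5,0,0],[255,-5.5,-4.5,0,0],[255,-7.0,-5.5,0,0],[255,-8.5,-6.5,0,0],[255,-10.0,-7.0,0,0],[255,-12.0,-7.5,0,0],[255,-13.5,-8.0,0,0],[255,-15.0,-8.5,0,0],[255,-17.0,-8.5,0,0],[255,-18.5,-8.5,0,0]]
[[255,-1.5,0.0,0,0],[255,-3.5,0.0,0,0],[255,-5.0,0.5,0,0],[255,-6.5,1.0,0,0],[255,-8.5,1.5,0,0],[255,-10.0,2.0,0,0],[255,-11.5,3.0,0,0],[255,-13.0,4.0,0,0],[255,-14.5,5.0,0,0],[255,-16.0,6.0,0,0],[255,-17.5,7.0,0,0],[255,-18.5,8.5,0,0]]
[[255,-1.5,1.5,0,0],[255,-2.5,3.0,0,0],[255,-3.5,4.5,0,0],[255,-5.0,6.0,0,0],[255,-5.5,7.5,0,0],[255,-6.5,9.5,0,0],[255,-7.5,11.5,0,0],[255,-8.0,13.0,0,0],[255,-9.0,15.0,0,0],[255,-9.5,17.0,0,0],[255,-9.5,19.0,0,0],[255,-10.0,21.0,0,0]]
[[255,-0.5,2.5,0,0],[255,-0.5,4.5,0,0],[255,-0.5,6.5,0,0],[255,-0.5,8.5,0,0],[255,-0.5,10.5,0,0],[255,0.0,13.0,0,0],[255,0.5,15.
[... 332 characters left out ...]
[255,1.5,0.5,0,0],[255,3.5,1.0,0,0],[255,5.0,1.5,0,0],[255,6.5,2.0,0,0],[255,8.5,2.0,0,0],[255,10.0,2.0,0,0],[255,11.5,2.0,0,0],[255,13.5,2.0,0,0],[255,15.0,1.5,0,0],[255,16.5,1.0,0,0],[255,18.5,0.5,0,0],[255,20.0,0.0,0,0]]
[[255,1.5,-1.0,0,0],[255,3.0,-2.0,0,0],[255,4.5,-3.0,0,0],[255,6.0,-4.0,0,0],[255,7.5,-5.0,0,0],[255,8.5,-6.5,0,0],[255,10.0,-8.0,0,0],[255,11.0,-9.5,0,0],[255,12.0,-11.0,0,0],[255,13.5,-12.5,0,0],[255,14.0,-14.0,0,0],[255,15.0,-16.0,0,0]]
[[255,1.0,-2.0,0,0],[255,1.5,-3.5,0,0],[255,2.5,-5.5,0,0],[255,3.0,-7.5,0,0],[255,3.0,-9.5,0,0],[255,3.5,-11.5,0,0],[255,4.0,-14.0,0,0],[255,4.0,-16.0,0,0],[255,4.0,-18.0,0,0],[255,4.0,-20.0,0,0],[255,4.0,-22.0,0,0],[255,3.5,-24.5,0,0]]
```

```bash
python3 -m creep '[[255,-0.5,-2,0,0],[255,-0.5,-4,0,0],[255,-1,-6,0,0],[255,-2,-8,0,0],[255,-2.5,-9.5,0,0],[255,-3.5,-11.5,0,0],[255,-4.5,-13.5,0,0],[255,-5,-15,0,0],[255,-6.5,-16.5,0,0],[255,-7.5,-18,0,0],[255,-8.5,-19.5,0,0],[255,-10,-21,0,0]]'
python3 -m creep '[[255,-1,-1.5,0,0],[255,-2.5,-2.5,0,0],[255,-4,-3.5,0,0],[255,-5.5,-4.5,0,0],[255,-7,-5.5,0,0],[255,-8.5,-6.5,0,0],[255,-10,-7,0,0],[255,-12,-7.5,0,0],[255,-13.5,-8,0,0],[255,-15,-8.5,0,0],[255,-17,-8.5,0,0],[255,-18.5,-8.5,0,0]]'
```

```text
t: 12.13
tool_pos: [0.4781, 0.1983, 0.2153]
tool_rot: [-0.001, -3.141, -0.0]
contact_force: [-0.1, 0.4, -1.7]
opening: 0.0207
t: 13.13
tool_pos: [0.4968, 0.1898, 0.2153]
tool_rot: [0.001, 3.142, -0.0]
contact_force: [0.1, 0.7, -1.7]
opening: 0.0213
```

```bash
python3 -m creep '[[255,-1.5,0,0,0],[255,-3.5,0,0,0],[255,-5,0.5,0,0],[255,-6.5,1,0,0],[255,-8.5,1.5,0,0],[255,-10,2,0,0],[255,-11.5,3,0,0],[255,-13,4,0,0],[255,-14.5,5,0,0],[255,-16,6,0,0],[255,-17.5,7,0,0],[255,-18.5,8.5,0,0]]'
python3 -m creep '[[255,-1.5,1.5,0,0],[255,-2.5,3,0,0],[255,-3.5,4.5,0,0],[255,-5,6,0,0],[255,-5.5,7.5,0,0],[255,-6.5,9.5,0,0],[255,-7.5,11.5,0,0],[255,-8,13,0,0],[255,-9,15,0,0],[255,-9.5,17,0,0],[255,-9.5,19,0,0],[255,-10,21,0,0]]'
```

```text
t: 14.13
tool_pos: [0.5152, 0.1985, 0.2153]
tool_rot: [0.001, 3.142, -0.0]
contact_force: [-0.6, -0.1, -1.4]
opening: 0.0212
t: 15.13
tool_pos: [0.525, 0.2196, 0.2153]
tool_rot: [-0.001, -3.142, -0.0]
contact_force: [0.1, -0.1, -2.0]
opening: 0.0213
```

```bash
python3 -m creep '[[255,-0.5,2.5,0,0],[255,-0.5,4.5,0,0],[255,-0.5,6.5,0,0],[255,-0.5,8.5,0,0],[255,-0.5,10.5,0,0],[255,0,13,0,0],[255,0.5,15,0,0],[255,0.5,17,0,0],[255,1,19,0,0],[255,2,21,0,0],[255,2.5,22.5,0,0],[255,3.5,24.5,0,0]]'
python3 -m creep '[[255,1,2,0,0],[255,1.5,3.5,0,0],[255,3,5,0,0],[255,4,6.5,0,0],[255,5,8,0,0],[255,6.5,9.5,0,0],[255,7.5,11,0,0],[255,9,12,0,0],[255,10.5,13,0,0],[255,12,14,0,0],[255,13.5,15,0,0],[255,15,16,0,0]]'
python3 -m creep '[[255,1.5,0.5,0,0],[255,3.5,1,0,0],[255,5,1.5,0,0],[255,6.5,2,0,0],[255,8.5,2,0,0],[255,10,2,0,0],[255,11.5,2,0,0],[255,13.5,2,0,0],[255,15,1.5,0,0],[255,16.5,1,0,0],[255,18.5,0.5,0,0],[255,20,0,0,0]]'
python3 -m creep '[[255,1.5,-1,0,0],[255,3,-2,0,0],[255,4.5,-3,0,0],[255,6,-4,0,0],[255,7.5,-5,0,0],[255,8.5,-6.5,0,0],[255,10,-8,0,0],[255,11,-9.5,0,0],[255,12,-11,0,0],[255,13.5,-12.5,0,0],[255,14,-14,0,0],[255,15,-16,0,0]]'
python3 -m creep '[[255,1,-2,0,0],[255,1.5,-3.5,0,0],[255,2.5,-5.5,0,0],[255,3,-7.5,0,0],[255,3,-9.5,0,0],[255,3.5,-11.5,0,0],[255,4,-14,0,0],[255,4,-16,0,0],[255,4,-18,0,0],[255,4,-20,0,0],[255,4,-22,0,0],[255,3.5,-24.5,0,0]]'
```

```text
t: 16.13
tool_pos: [0.5215, 0.244, 0.2154]
tool_rot: [0.001, 3.142, -0.0]
contact_force: [0.8, -0.4, -1.7]
opening: 0.0206
t: 17.13
tool_pos: [0.5064, 0.26, 0.2154]
tool_rot: [0.001, 3.142, -0.0]
contact_force: [0.0, -0.9, -1.6]
opening: 0.0212
t: 18.13
tool_pos: [0.4865, 0.2598, 0.2154]
tool_rot: [0.001, 3.141, -0.0]
contact_force: [0.4, 0.1, -1.0]
opening: 0.0211
t: 19.13
tool_pos: [0.4717, 0.2437, 0.2155]
tool_rot: [0.001, 3.141, -0.0]
contact_force: [1.9, -1.2, 0.6]
opening: 0.0206
t: 20.13
tool_pos: [0.4679, 0.2193, 0.2153]
tool_rot: [-0.001, -3.141, -0.0]
contact_force: [0.0, 0.0, -1.3]
opening: 0.0211
```

```bash
cat > beads.py <<'E'
from h import *
for n in('top','side'):
  c=ctrl.calibration(n);i=ctrl.get_image(n)[:,:,::-1]
  m=cv2.inRange(cv2.cvtColor(i,cv2.COLOR_BGR2HSV),(3,150,80),(16,255,255));k,l,st,ce=cv2.connectedComponentsWithStats(m)
  for j in range(1,k):
    p=onz(c,ce[j],.073)
    if st[j,4]>3 and abs(p[0]-.6)<.1 and abs(p[1]-.22)<.11: print(n,st[j].tolist(),((p[:2]-[.5975,.225])*1000).round(1))
E
python3 beads.py; python3 - <<'E'
from h import *
c=ctrl.calibration('side')
print('orig side');i=cv2.imread('pics/a.png');m=cv2.inRange(cv2.cvtColor(i,cv2.COLOR_BGR2HSV),(3,150,80),(16,255,255));k,l,st,ce=cv2.connectedComponentsWithStats(m)
for j in range(1,k):
  p=onz(c,ce[j]*.64,.073)
  if st[j,4]>8 and abs(p[0]-.6)<.1 and abs(p[1]-.22)<.11: print(st[j].tolist(),((p[:2]-[.5975,.225])*1000).round(1))
E
```

```text
top [145, 154, 14, 9, 53] [ 39.5 -12.6]
top [129, 168, 5, 4, 11] [ 1.9 56. ]
top [134, 194, 8, 7, 37] [-86.5  30.7]
side [240, 133, 6, 6, 26] [ 8.3 54.2]
side [254, 141, 2, 3, 5] [35.  -3.2]
orig side
[377, 210, 7, 8, 52] [ 8.3 48.3]
[396, 220, 8, 7, 28] [38.  -9.8]
[394, 228, 8, 4, 22] [ 20.6 -40.1]
```

```bash
python3 - <<'E'
from h import *
t=ctrl.get_image('top')[130:205,110:185,::-1];w=ctrl.get_image('side')[105:165,210:285,::-1]
t0=cv2.imread('pics/j.png')
z=np.zeros((600,800,3),np.uint8)
z[:400,:400]=cv2.resize(t,(400,400),interpolation=cv2.INTER_CUBIC);z[:320,400:]=cv2.resize(w,(400,320),interpolation=cv2.INTER_CUBIC)
z[320:570,400:]=cv2.resize(t0[:320,400:][80:],(400,240),interpolation=cv2.INTER_CUBIC).repeat(1,0)[:250] if 0 else cv2.resize(t0[80:330,400:],(400,250))
cv2.imwrite('pics/k.png',z)
E
```

```text
(no output)
```

View pics/k.png

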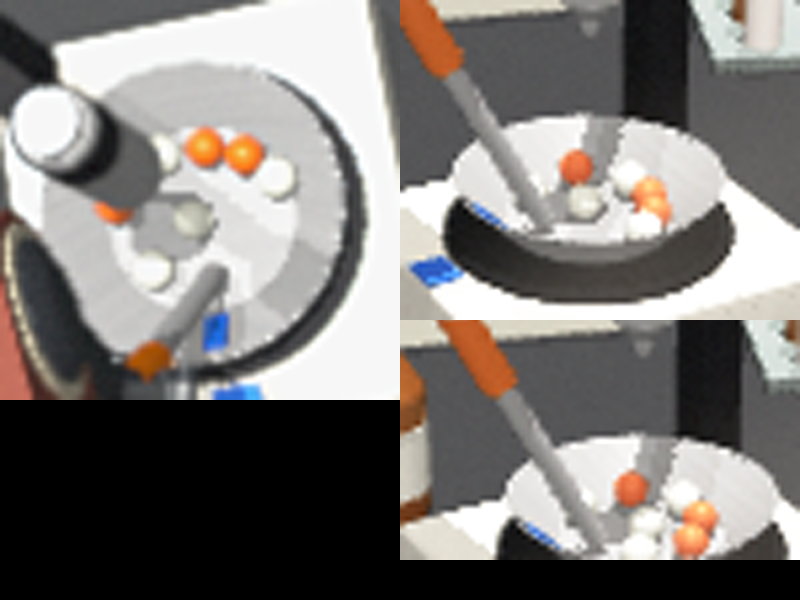

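Turn one: one orange bead moved clearly, but the one at top crop (205,146) moved little and the one behind the head (112,212) only about 6 mm. The beads were pushed to the wall and the rod passed inside them. For turn two I'll go wider, swinging the lean sideways on the far side so the gripper stays clear of the head.

```bash
cat > plan.py <<'E'
import numpy as np
from scipy.interpolate import PchipInterpolator as PI
C=np.array([597.5,225.]);L=95.7
def plan(K,n,start=None):  # K rows: theta,r,psi deg; n rows total ; knots spaced by arc+swing
    K=np.array(K,float);t=K[:,0];P=[]
    f=PI(t,K[:,1:]);th=np.linspace(t[0],t[-1],2000);v=f(th);a=np.radians(th)
    tip=np.c_[v[:,0]*np.cos(a),v[:,0]*np.sin(a)];ps=np.radians(v[:,1])
    s=np.r_[0,np.cumsum(np.maximum(np.hypot(*np.diff(tip,axis=0).T)/2.1,np.abs(np.degrees(np.diff(ps)))/4.0))]
    print('rows needed',s[-1]);u=np.linspace(0,s[-1],n+1)
    tip=np.c_[np.interp(u,s,tip[:,0]),np.interp(u,s,tip[:,1])];ps=np.interp(u,s,ps)
    X=np.c_[np.cos(ps),np.sin(ps)];Y=np.c_[np.sin(ps),-np.cos(ps)];T=tip+L*X
    d=-T;l=np.c_[(d*X).sum(1),(d*Y).sum(1)];clr=np.hypot(*np.maximum(np.abs(l)-42.5,0).T)-22.5
    print('body clearance',clr.min().round(1),'at theta',th[np.searchsorted(s,u[clr.argmin()])])
    if start is not None: T=np.vstack([start,T[1:]])
    for k in range(0,n,12):
        m=min(12,n-k);D=T[k+1:k+1+m]-T[k]
        print(str([[255,round(float(D[i]@X[k])*2)/2,round(float(D[i]@Y[k])*2)/2,0,round(float(-(ps[k+1+i]-ps[k])),2)] for i in range(m)]).replace(' ',''))
    print('end TCP',(T[-1]+C).round(1),np.degrees(ps[-1]))
E
python3 - <<'E'
from plan import *
from station import ctrl
o=ctrl.get_obs();print(o['t'],np.round(o['q'],2))
s=np.array(o['tool_pos'])[:2]*1000-C
plan([[190,34,180],[230,42,184],[270,45,198],[300,45,215],[330,45,230],[360,45,242],[378,45,252]],72,s)
E
```

```text
20.3333 [ 0.29 -0.22  1.84  0.    1.52 -1.28]
rows needed 68.45593595179561
body clearance 4.2 at theta 378.0
[[255,0.0,-2.5,0,-0.0],[255,0.5,-4.5,0,-0.0],[255,0.5,-6.5,0,-0.0],[255,0.5,-9.0,0,-0.01],[255,0.5,-11.5,0,-0.01],[255,0.0,-14.0,0,-0.02],[255,-0.5,-16.5,0,-0.02],[255,-1.0,-18.5,0,-0.03],[255,-1.5,-21.0,0,-0.03],[255,-2.5,-23.5,0,-0.04],[255,-3.5,-26.0,0,-0.05],[255,-4.5,-28.5,0,-0.05]]
[[255,-1.0,-2.5,0,-0.01],[255,-2.0,-4.5,0,-0.01],[255,-3.5,-7.0,0,-0.02],[255,-5.0,-9.5,0,-0.03],[255,-6.5,-12.0,0,-0.04],[255,-8.0,-14.5,0,-0.06],[255,-9.5,-17.0,0,-0.07],[255,-11.0,-19.5,0,-0.09],[255,-13.0,-22.5,0,-0.1],[255,-15.0,-25.0,0,-0.12],[255,-17.0,-27.5,0,-0.14],[255,-19.0,-30.0,0,-0.15]]
[[255,-2.0,-3.0,0,-0.02],[255,-3.5,-5.5,0,-0.04],[255,-5.5,-8.0,0,-0.06],[255,-7.5,-10.5,0,-0.08],[255,-9.5,-13.0,0,-0.1],[255,-12.0,-15.0,0,-0.12],[255,-14.0,-17.5,0,-0.14],[255,-16.5,-20.0,0,-0.16],[255,-18.5,-22.5,0,-0.18],[255,-21.0,-25.0,0,-0.21],[255,-23.5,-27.5,0,-0.24],[255,-26.5,-30.0,0,-0.26]]
[[255,-2.0,-3.0,0,-0.03],[255,-4.0,-5.5,0,-0.05],[255,-6.5,-8.5,0,-0.08],[255,-8.5,-11.0,0,-0.11],[255,-11.0,-13.0,0,-0.13],[255,-13.0,-15.5,0,-0.15],[255,-15.5,-17.5,0,-0.18],[255,-18.0,-19.5,0,-0.2],[255,-20.5,-21.0,0,-0.22],[255,-22.5,-22.5,0,-0.25],[255,-25.0,-24.5,0,-0.27],[255,-27.5,-25.5,0,-0.29]]
[[255,-2.0,-2.0,0,-0.02],[255,-4.0,-4.0,0,-0.04],[255,-6.0,-5.5,0,-0.06],[255,-8.0,-7.0,0,-0.09],[255,-10.5,-8.5,0,-0.11],[255,-12.5,-9.5,0,-0.12],[255,-14.5,-10.5,0,-0.14],[255,-16.5,-11.5,0,-0.16],[255,-19.0,-12.5,0,-0.18],[255,-21.0,-13.0,0,-0.19],[255,-23.0,-13.5,0,-0.21],[255,-25.0,-14.0,0,-0.23]]
[[255,-2.0,-1.0,0,-0.02],[255,-3.5,-1.5,0,-0.03],[255,-5.5,-2.5,0,-0.05],[255,-7.5,-3.5,0,-0.07],[255,-9.5,-4.5,0,-0.09],[255,-11.0,-5.0,0,-0.11],[255,-13.0,-6.0,0,-0.14],[255,-15.0,-7.0,0,-0.16],[255,-17.0,-8.0,0,-0.19],[255,-18.5,-9.0,0,-0.21],[255,-20.5,-10.0,0,-0.24],[255,-22.5,-11.0,0,-0.26]]
end TCP [610.7 147.9] 252.0
```

```bash
python3 -m creep '[[255,0,-2.5,0,0],[255,0.5,-4.5,0,0],[255,0.5,-6.5,0,0],[255,0.5,-9,0,-0.01],[255,0.5,-11.5,0,-0.01],[255,0,-14,0,-0.02],[255,-0.5,-16.5,0,-0.02],[255,-1,-18.5,0,-0.03],[255,-1.5,-21,0,-0.03],[255,-2.5,-23.5,0,-0.04],[255,-3.5,-26,0,-0.05],[255,-4.5,-28.5,0,-0.05]]'
python3 -m creep '[[255,-1,-2.5,0,-0.01],[255,-2,-4.5,0,-0.01],[255,-3.5,-7,0,-0.02],[255,-5,-9.5,0,-0.03],[255,-6.5,-12,0,-0.04],[255,-8,-14.5,0,-0.06],[255,-9.5,-17,0,-0.07],[255,-11,-19.5,0,-0.09],[255,-13,-22.5,0,-0.1],[255,-15,-25,0,-0.12],[255,-17,-27.5,0,-0.14],[255,-19,-30,0,-0.15]]'
cat > where.py <<'E'
from h import *
o=ctrl.get_obs();R=Rn.from_rotvec(o['tool_rot']).as_matrix();p=np.array(o['tool_pos'])+R@[-.0957,0,.143]
r=(p[:2]-[.5975,.225])*1000;print('t',round(o['t'],2),'tip rel',r.round(1),'r',np.hypot(*r).round(1),'th',np.degrees(np.arctan2(r[1],r[0])).round(1),'psi',np.degrees(np.arctan2(R[1,0],R[0,0])).round(1),'h',(p[2]*1000-69).round(1),'F',np.round(o['contact_force'],1))
E
python3 where.py
```

```text
t: 21.33
tool_pos: [0.4726, 0.1907, 0.2153]
tool_rot: [0.078, -3.141, 0.0]
contact_force: [0.5, -0.9, -1.9]
opening: 0.0209
t: 22.33
tool_pos: [0.4932, 0.1616, 0.2153]
tool_rot: [0.314, -3.126, 0.0]
contact_force: [0.4, -0.7, -1.2]
opening: 0.0211
t 22.33 tip rel [-10.5 -44.4] r 45.6 th -103.3 psi -168.5 h 3.3 F [ 0.4 -0.7 -1.2]
```

```bash
python3 -m creep '[[255,-2,-3,0,-0.02],[255,-3.5,-5.5,0,-0.04],[255,-5.5,-8,0,-0.06],[255,-7.5,-10.5,0,-0.08],[255,-9.5,-13,0,-0.1],[255,-12,-15,0,-0.12],[255,-14,-17.5,0,-0.14],[255,-16.5,-20,0,-0.16],[255,-18.5,-22.5,0,-0.18],[255,-21,-25,0,-0.21],[255,-23.5,-27.5,0,-0.24],[255,-26.5,-30,0,-0.26]]'
python3 where.py
python3 -m creep '[[255,-2,-3,0,-0.03],[255,-4,-5.5,0,-0.05],[255,-6.5,-8.5,0,-0.08],[255,-8.5,-11,0,-0.11],[255,-11,-13,0,-0.13],[255,-13,-15.5,0,-0.15],[255,-15.5,-17.5,0,-0.18],[255,-18,-19.5,0,-0.2],[255,-20.5,-21,0,-0.22],[255,-22.5,-22.5,0,-0.25],[255,-25,-24.5,0,-0.27],[255,-27.5,-25.5,0,-0.29]]'
python3 where.py; python3 beads.py
```

```text
t: 23.33
tool_pos: [0.5251, 0.1375, 0.2153]
tool_rot: [0.718, -3.058, -0.0]
contact_force: [-0.5, 0.2, -1.5]
opening: 0.0214
t 23.33 tip rel [ 13.2 -44.9] r 46.8 th -73.6 psi -153.6 h 3.3 F [-0.5  0.2 -1.5]
t: 24.33
tool_pos: [0.5611, 0.1269, 0.2153]
tool_rot: [1.152, -2.923, 0.0]
contact_force: [-0.3, -0.4, -2.0]
opening: 0.0212
t 24.33 tip rel [ 33.6 -32.8] r 47.0 th -44.3 psi -137.0 h 3.3 F [-0.3 -0.4 -2. ]
top [168, 171, 3, 7, 17] [-13.6 -69.1]
side [240, 134, 6, 5, 25] [ 7.9 53.4]
```

```bash
python3 - <<'E'
from plan import *
plan([[315.7,47,223],[330,45,233],[350,44,242],[368,43,250]],24,None)
E
```

```text
rows needed 19.47100356700841
body clearance 10.5 at theta 368.0
[[255,-1.5,-2.0,0,-0.03],[255,-3.5,-4.5,0,-0.06],[255,-5.0,-6.5,0,-0.08],[255,-7.0,-8.5,0,-0.11],[255,-9.0,-10.0,0,-0.13],[255,-11.0,-11.5,0,-0.16],[255,-12.5,-13.0,0,-0.18],[255,-14.5,-14.0,0,-0.2],[255,-16.5,-15.0,0,-0.22],[255,-18.5,-16.0,0,-0.23],[255,-20.5,-17.0,0,-0.25],[255,-22.0,-17.5,0,-0.27]]
[[255,-1.5,-1.0,0,-0.02],[255,-3.5,-2.0,0,-0.03],[255,-5.0,-3.0,0,-0.05],[255,-6.5,-4.0,0,-0.07],[255,-8.0,-4.5,0,-0.08],[255,-10.0,-5.5,0,-0.1],[255,-11.5,-6.5,0,-0.12],[255,-13.0,-7.0,0,-0.13],[255,-14.5,-7.5,0,-0.15],[255,-16.5,-8.0,0,-0.17],[255,-18.0,-9.0,0,-0.19],[255,-19.5,-9.0,0,-0.2]]
end TCP [607.4 141.1] 250.00000000000003
```

```bash
python3 -m creep '[[255,-1.5,-2,0,-0.03],[255,-3.5,-4.5,0,-0.06],[255,-5,-6.5,0,-0.08],[255,-7,-8.5,0,-0.11],[255,-9,-10,0,-0.13],[255,-11,-11.5,0,-0.16],[255,-12.5,-13,0,-0.18],[255,-14.5,-14,0,-0.2],[255,-16.5,-15,0,-0.22],[255,-18.5,-16,0,-0.23],[255,-20.5,-17,0,-0.25],[255,-22,-17.5,0,-0.27]]'
python3 where.py
python3 -m creep '[[255,-1.5,-1,0,-0.02],[255,-3.5,-2,0,-0.03],[255,-5,-3,0,-0.05],[255,-6.5,-4,0,-0.07],[255,-8,-4.5,0,-0.08],[255,-10,-5.5,0,-0.1],[255,-11.5,-6.5,0,-0.12],[255,-13,-7,0,-0.13],[255,-14.5,-7.5,0,-0.15],[255,-16.5,-8,0,-0.17],[255,-18,-9,0,-0.19],[255,-19.5,-9,0,-0.2]]'
python3 where.py; python3 beads.py
python3 - <<'E'
from h import *
for c in('side','wrist'):
  im=ctrl.get_image(c);k=ctrl.calibration(c)
  for l in('bead0','bead1'):
    print(c,l,[(np.round(b['rect'],0).astype(int).tolist(),round(b['conf'],2),((onz(k,(b['rect'][0]+b['rect'][2]/2,b['rect'][1]+b['rect'][3]/2),.073)[:2]-[.5975,.225])*1000).round(0).tolist(),im[int(b['rect'][1]+b['rect'][3]/2),int(b['rect'][0]+b['rect'][2]/2)].tolist()) for b in ctrl.boxes_of(c,l)])
E
```

```text
t: 25.43
tool_pos: [0.5891, 0.1293, 0.2154]
tool_rot: [-1.535, 2.741, -0.0]
contact_force: [0.1, 0.3, -1.7]
opening: 0.0213
t 25.43 tip rel [ 41.7 -14.1] r 44.0 th -18.7 psi -121.5 h 3.4 F [ 0.1  0.3 -1.7]
t: 26.43
tool_pos: [0.6069, 0.1412, 0.2153]
tool_rot: [-1.801, 2.574, -0.0]
contact_force: [0.0, -0.1, -2.2]
opening: 0.0207
t 26.43 tip rel [42.3  6.1] r 42.7 th 8.2 psi -110.1 h 3.3 F [ 0.  -0.1 -2.2]
top [163, 152, 5, 8, 31] [ 46.7 -53.4]
top [130, 175, 5, 3, 11] [-17.3  51.5]
side [244, 134, 10, 7, 41] [27.2 41.9]
side [236, 136, 2, 3, 5] [-15.3  53.5]
side bead0 []
side bead1 []
wrist bead0 [([307, 231, 21, 19], 0.85, [-33.0, 33.0], [253, 254, 254]), ([305, 248, 18, 16], 0.55, [-22.0, 53.0], [252, 166, 110]), ([291, 225, 8, 7], 0.53, [-10.0, 5.0], [165, 161, 150])]
wrist bead1 [([307, 231, 21, 19], 0.85, [-33.0, 33.0], [253, 254, 254]), ([305, 248, 18, 16], 0.55, [-22.0, 53.0], [252, 166, 110]), ([291, 225, 8, 7], 0.53, [-10.0, 5.0], [165, 161, 150])]
```

All three orange beads have now moved far: o2 is at about (−20,52) from (8,48), and o0 and o1 were swept round to about (27,42). I spiral inward, swing the lean back and finish the turn.

```bash
python3 - <<'E'
from plan import *
from station import ctrl
plan([[368.2,42.7,250],[384,27,240],[405,24,210],[430,27,186],[460,33,180],[505,34,180],[550,34,180]],84)
E
```

```text
rows needed 56.2723326987556
body clearance 6.3 at theta 397.21160580290143
[[255,0.0,2.0,0,0.01],[255,0.0,4.0,0,0.01],[255,0.0,6.0,0,0.02],[255,0.0,8.0,0,0.03],[255,0.5,10.5,0,0.03],[255,0.5,12.5,0,0.04],[255,0.5,15.0,0,0.05],[255,0.5,17.5,0,0.07],[255,1.0,20.5,0,0.08],[255,1.0,23.5,0,0.1],[255,1.0,26.5,0,0.12],[255,0.5,30.5,0,0.14]]
[[255,0.0,4.5,0,0.03],[255,-0.5,10.0,0,0.08],[255,-1.0,15.5,0,0.12],[255,-2.0,21.0,0,0.17],[255,-3.0,26.0,0,0.22],[255,-4.0,31.5,0,0.26],[255,-5.5,36.5,0,0.31],[255,-7.0,41.5,0,0.36],[255,-8.5,46.0,0,0.4],[255,-11.0,51.0,0,0.45],[255,-13.0,55.5,0,0.5],[255,-15.5,60.5,0,0.55]]
[[255,0.0,5.5,0,0.05],[255,0.0,11.0,0,0.09],[255,-0.5,16.0,0,0.14],[255,-1.0,21.5,0,0.19],[255,-1.5,27.0,0,0.23],[255,-2.5,32.5,0,0.28],[255,-4.0,38.0,0,0.33],[255,-5.0,43.5,0,0.37],[255,-6.0,47.5,0,0.41],[255,-6.5,51.0,0,0.43],[255,-6.5,54.0,0,0.45],[255,-6.5,56.5,0,0.46]]
[[255,1.0,2.0,0,0.01],[255,2.0,4.5,0,0.03],[255,3.0,6.0,0,0.04],[255,4.0,8.0,0,0.05],[255,5.5,9.5,0,0.05],[255,6.5,11.0,0,0.06],[255,8.0,12.0,0,0.07],[255,9.0,13.0,0,0.07],[255,10.5,13.5,0,0.07],[255,12.0,13.5,0
[... 193 characters left out ...]
.0,-3.5,0,-0.0],[255,10.5,-4.0,0,-0.0],[255,11.5,-5.0,0,-0.0],[255,13.0,-5.5,0,-0.0],[255,14.0,-6.5,0,-0.0],[255,15.0,-7.5,0,-0.0]]
[[255,1.0,-1.0,0,-0.0],[255,2.0,-2.0,0,-0.0],[255,3.0,-3.0,0,-0.0],[255,4.0,-4.0,0,-0.0],[255,4.5,-5.0,0,-0.0],[255,5.5,-6.5,0,-0.0],[255,6.0,-7.5,0,-0.0],[255,7.0,-9.0,0,-0.0],[255,7.5,-10.0,0,-0.0],[255,8.0,-11.5,0,-0.0],[255,8.5,-12.5,0,-0.0],[255,9.0,-14.0,0,-0.0]]
[[255,0.5,-1.5,0,-0.0],[255,1.0,-2.5,0,-0.0],[255,1.0,-4.0,0,-0.0],[255,1.5,-5.5,0,-0.0],[255,1.5,-7.0,0,-0.0],[255,1.5,-8.5,0,-0.0],[255,1.5,-9.5,0,-0.0],[255,1.5,-11.0,0,-0.0],[255,1.5,-12.5,0,-0.0],[255,1.5,-14.0,0,-0.0],[255,1.5,-15.5,0,-0.0],[255,1.0,-16.5,0,-0.0]]
end TCP [468.3 219.1] 180.0
```

```bash
python3 -m creep '[[255,0,2,0,0.01],[255,0,4,0,0.01],[255,0,6,0,0.02],[255,0,8,0,0.03],[255,0.5,10.5,0,0.03],[255,0.5,12.5,0,0.04],[255,0.5,15,0,0.05],[255,0.5,17.5,0,0.07],[255,1,20.5,0,0.08],[255,1,23.5,0,0.1],[255,1,26.5,0,0.12],[255,0.5,30.5,0,0.14]]'
python3 where.py
python3 -m creep '[[255,0,4.5,0,0.03],[255,-0.5,10,0,0.08],[255,-1,15.5,0,0.12],[255,-2,21,0,0.17],[255,-3,26,0,0.22],[255,-4,31.5,0,0.26],[255,-5.5,36.5,0,0.31],[255,-7,41.5,0,0.36],[255,-8.5,46,0,0.4],[255,-11,51,0,0.45],[255,-13,55.5,0,0.5],[255,-15.5,60.5,0,0.55]]'
python3 where.py
python3 -m creep '[[255,0,5.5,0,0.05],[255,0,11,0,0.09],[255,-0.5,16,0,0.14],[255,-1,21.5,0,0.19],[255,-1.5,27,0,0.23],[255,-2.5,32.5,0,0.28],[255,-4,38,0,0.33],[255,-5,43.5,0,0.37],[255,-6,47.5,0,0.41],[255,-6.5,51,0,0.43],[255,-6.5,54,0,0.45],[255,-6.5,56.5,0,0.46]]'
python3 where.py
```

```text
t: 27.83
tool_pos: [0.5777, 0.1512, 0.2154]
tool_rot: [-1.611, 2.697, -0.0]
contact_force: [0.1, 1.0, -1.9]
opening: 0.0206
t 27.83 tip rel [25.6 10.5] r 27.6 th 22.2 psi -118.3 h 3.4 F [ 0.1  1.  -1.9]
t: 28.83
tool_pos: [0.5315, 0.1937, 0.2154]
tool_rot: [-0.816, 3.034, 0.0]
contact_force: [0.0, -1.1, -1.9]
opening: 0.0209
t 28.83 tip rel [16.8 16.7] r 23.7 th 44.8 psi -149.9 h 3.4 F [ 0.  -1.1 -1.9]
t: 29.83
tool_pos: [0.5086, 0.2458, 0.2154]
tool_rot: [0.107, -3.14, -0.0]
contact_force: [-0.7, -0.3, -1.4]
opening: 0.0211
t 29.83 tip rel [ 6.6 27.3] r 28.1 th 76.5 psi -176.1 h 3.4 F [-0.7 -0.3 -1.4]
```

```bash
python3 -m creep '[[255,1,2,0,0.01],[255,2,4.5,0,0.03],[255,3,6,0,0.04],[255,4,8,0,0.05],[255,5.5,9.5,0,0.05],[255,6.5,11,0,0.06],[255,8,12,0,0.07],[255,9,13,0,0.07],[255,10.5,13.5,0,0.07],[255,12,13.5,0,0.08],[255,13.5,13.5,0,0.08],[255,14.5,13.5,0,0.08]]'
python3 -m creep '[[255,1.5,-0.5,0,0],[255,2.5,-0.5,0,0],[255,4,-1,0,0],[255,5.5,-1.5,0,0],[255,6.5,-2,0,0],[255,8,-2.5,0,0],[255,9,-3.5,0,0],[255,10.5,-4,0,0],[255,11.5,-5,0,0],[255,13,-5.5,0,0],[255,14,-6.5,0,0],[255,15,-7.5,0,0]]'
python3 -m creep '[[255,1,-1,0,0],[255,2,-2,0,0],[255,3,-3,0,0],[255,4,-4,0,0],[255,4.5,-5,0,0],[255,5.5,-6.5,0,0],[255,6,-7.5,0,0],[255,7,-9,0,0],[255,7.5,-10,0,0],[255,8,-11.5,0,0],[255,8.5,-12.5,0,0],[255,9,-14,0,0]]'
python3 -m creep '[[255,0.5,-1.5,0,0],[255,1,-2.5,0,0],[255,1,-4,0,0],[255,1.5,-5.5,0,0],[255,1.5,-7,0,0],[255,1.5,-8.5,0,0],[255,1.5,-9.5,0,0],[255,1.5,-11,0,0],[255,1.5,-12.5,0,0],[255,1.5,-14,0,0],[255,1.5,-15.5,0,0],[255,1,-16.5,0,0]]'
python3 where.py; python3 beads.py
```

```text
t: 30.83
tool_pos: [0.4934, 0.2578, 0.2153]
tool_rot: [-0.017, -3.141, 0.0]
contact_force: [0.4, 0.4, -1.9]
opening: 0.0211
t: 31.83
tool_pos: [0.4786, 0.2505, 0.2155]
tool_rot: [0.017, 3.141, 0.0]
contact_force: [0.3, 0.7, -0.6]
opening: 0.021
t: 32.83
tool_pos: [0.4695, 0.2365, 0.2155]
tool_rot: [0.017, 3.141, -0.0]
contact_force: [1.8, 0.2, 0.5]
opening: 0.021
t: 33.83
tool_pos: [0.4675, 0.2201, 0.2149]
tool_rot: [-0.017, -3.14, -0.0]
contact_force: [-0.2, -0.2, -2.0]
opening: 0.0213
t 33.83 tip rel [-34.6  -5.8] r 35.1 th -170.4 psi 179.4 h 2.7 F [-0.2 -0.2 -2. ]
top [138, 155, 3, 5, 9] [44.8 29.2]
top [129, 175, 7, 6, 28] [-23.5  49.2]
top [134, 195, 8, 7, 38] [-88.   31.6]
side [244, 134, 12, 7, 43] [27.7 41.4]
side [235, 136, 3, 5, 10] [-18.8  46.3]
```

Turn two is complete: the tip is back at the blue mark and all orange beads are displaced. I lift out and carry the rod above the rest.

```bash
python3 -m creep '[[255,0,-1.5,0,0],[255,0,-2,-3,0],[255,0,-2,-8,0],[255,0,-2,-16,0],[255,0,-2,-26,0],[255,0,-2,-38,0],[255,0,-2,-50,0],[255,0,-2,-62,0],[255,0,-2,-74,0],[255,0,-2,-84,0],[255,0,-2,-88,0],[255,0,-2,-88,0]]'
python3 -m creep '[[255,-3,-10,0,0],[255,-8,-30,0,0],[255,-15,-60,0,0.02],[255,-22,-90,0,0.04],[255,-29,-120,0,0.06],[255,-37,-150,0,0.08],[255,-44,-180,0,0.1],[255,-52,-210,0,0.112],[255,-59,-240,0,0.112],[255,-66,-270,0,0.112],[255,-73,-300,0,0.112],[255,-81,-330,0,0.112]]'
python3 - <<'E'
from h import *
o=ctrl.get_obs();R=Rn.from_rotvec(o['tool_rot']).as_matrix();p=np.array(o['tool_pos'])
d=R.T@(np.array([.5698,-.2206,.2141])-p);print(p,d*1000,np.degrees(np.arctan2(R[1,0],R[0,0])))
E
```

```text
t: 34.93
tool_pos: [0.4688, 0.2184, 0.3052]
tool_rot: [0.017, 3.139, 0.001]
contact_force: [0.6, 0.3, -1.6]
opening: 0.0211
t: 35.93
tool_pos: [0.5449, -0.1149, 0.3019]
tool_rot: [-0.194, -3.133, -0.0]
contact_force: [0.0, -0.1, -1.7]
opening: 0.0211
[ 0.54485231 -0.11490841  0.30193631] [ -37.96480488 -101.81955695   87.74832126] 172.93164847042544
```

```bash
python3 -m creep '[[255,-11,-28,0,0],[255,-19,-50,0,0],[255,-27,-72,0,0],[255,-33,-90,0,0],[255,-36,-98,0,0],[255,-38,-102,0,0],[255,-38,-102,0,0],[255,-38,-102,0,0],[255,-38,-102,0,0]]'
python3 - <<'E'
from h import *
o=ctrl.get_obs();R=Rn.from_rotvec(o['tool_rot']).as_matrix();p=np.array(o['tool_pos'])
d=R.T@(np.array([.5698,-.2206,.2141])-p);print(p,d*1000,np.degrees(np.arctan2(R[1,0],R[0,0])),o['opening'])
# handle top check, lifted: expected = home + dz
exp=np.array([.5604,-.2184,.269])+p-[.5698,-.2206,.2141]
for n in('side','top'):
  c=ctrl.calibration(n);i=ctrl.get_image(n)[:,:,::-1];m=cv2.inRange(cv2.cvtColor(i,cv2.COLOR_BGR2HSV),(3,170,90),(16,255,255));k,l,st,ce=cv2.connectedComponentsWithStats(m)
  u=proj(c,exp);print(n,'exp top',u.round(1),[(st[j].tolist()) for j in range(1,k) if st[j,4]>5 and np.hypot(*(ce[j]-u))<30])
s=ctrl.get_image('side')[100:250,250:360,::-1]
w=ctrl.get_image('wrist')[130:384,150:362,::-1]
z=np.zeros((600,800,3),np.uint8);z[:,:440]=cv2.resize(s,(440,600),interpolation=cv2.INTER_CUBIC);z[:424,446:]=cv2.resize(w,(354,424));cv2.imwrite('pics/l.png',z)
E
```

```text
t: 36.68
tool_pos: [0.5707, -0.2176, 0.3033]
tool_rot: [-0.191, -3.136, -0.001]
contact_force: [-0.4, 0.4, -1.5]
opening: 0.0211
[ 0.57072861 -0.21756971  0.30332823] [ 0.53609238 -3.15050668 89.22728413] 173.03253802912658 0.02114366007728851
side exp top [288.7 122.4] [[284, 120, 6, 12, 45], [289, 133, 17, 20, 173]]
top exp top [293.3 165.1] [[290, 167, 6, 3, 13]]
```

```bash
python3 - <<'E'
from h import *
def f(i):
  m=cv2.inRange(cv2.cvtColor(i,cv2.COLOR_BGR2HSV),(3,150,60),(16,255,255));k,l,st,ce=cv2.connectedComponentsWithStats(m);j=1+st[1:,4].argmax();return st[j],ce[j]
h=cv2.imread('pics/h.png')[:508,:424];print(f(h))
w=cv2.resize(ctrl.get_image('wrist')[130:384,150:362,::-1],(424,508));print(f(w))
o=ctrl.get_obs();print(o['tool_pos'])
E
```

```text
(array([ 168,  171,   93,   95, 6767], dtype=int32), array([214.05999704, 218.06915915]))
(array([ 168,  171,   94,   95, 6789], dtype=int32), array([214.13374577, 218.47267639]))
[ 0.57086603 -0.21795656  0.30356963]
```

The rod hasn't slipped: the handle is at the same spot in the wrist view as at the grasp. I lower it into the rest.

```bash
python3 -m creep '[[255,0.5,-2.5,0,0],[255,1,-2.7,8,0],[255,1,-2.7,18,0],[255,1,-2.7,30,0],[255,1,-2.7,42,0],[255,1,-2.7,54,0],[255,1,-2.7,64,0],[255,1,-2.7,72,0],[255,1,-2.7,78,0],[255,1,-2.7,82,0],[255,1,-2.7,84,0],[255,1,-2.7,84,0]]'
python3 -m creep '[[255,0,0,1,0],[255,0,0,2,0],[255,0,0,3,0],[255,0,0,4,0],[255,0,0,5,0],[255,0,0,5,0]]'
```

```text
t: 37.93
tool_pos: [0.5695, -0.2211, 0.2192]
tool_rot: [-0.193, -3.136, 0.0]
contact_force: [-0.0, -0.2, -1.8]
opening: 0.0211
t: 38.43
tool_pos: [0.5699, -0.221, 0.2147]
tool_rot: [0.192, 3.134, 0.0]
contact_force: [0.3, 1.2, -0.9]
opening: 0.021
```

```bash
python3 -m creep '[[255,0,0,0.5,0],[255,0,0,1,0],[255,0,0,1,0]]'
python3 -m creep '[[200,0,0,0,0],[180,0,0,0,0],[150,0,0,0,0],[120,0,0,0,0],[60,0,0,0,0],[0,0,0,0,0],[0,0,0,0,0],[0,0,0,0,0],[0,0,0,0,0]]'
python3 - <<'E'
from h import *
s=ctrl.get_image('side')[100:250,250:360,::-1]
w=ctrl.get_image('wrist')[130:384,150:362,::-1]
z=np.zeros((600,800,3),np.uint8);z[:,:440]=cv2.resize(s,(440,600),interpolation=cv2.INTER_CUBIC);z[:424,446:]=cv2.resize(w,(354,424));cv2.imwrite('pics/m.png',z)
for n,f in(('c','wrist'),):
  pass
E
```

```text
t: 38.68
tool_pos: [0.5699, -0.221, 0.2143]
tool_rot: [0.192, 3.134, -0.0]
contact_force: [0.2, 1.6, 2.5]
opening: 0.0213
t: 39.43
tool_pos: [0.5695, -0.2212, 0.2133]
tool_rot: [-0.193, -3.136, 0.0]
contact_force: [-0.4, -0.8, 0.4]
opening: 0.0854
```

Released and fully open. I back straight up clear of the handle, then compare numerically with the start pictures and view one last composite.

```bash
python3 -m creep '[[0,0,0,-5,0],[0,0,0,-15,0],[0,0,0,-30,0],[0,0,0,-50,0],[0,0,0,-75,0],[0,0,0,-100,0],[0,0,0,-120,0],[0,0,0,-130,0],[0,0,0,-130,0],[0,0,0,-130,0]]'
python3 - <<'E'
from h import *
s=ctrl.get_image('side')[:,:,::-1];t=ctrl.get_image('top')[:,:,::-1]
a=cv2.resize(cv2.imread('pics/a.png'),(512,384),interpolation=cv2.INTER_AREA)
def blobs(i):
  m=cv2.inRange(cv2.cvtColor(i,cv2.COLOR_BGR2HSV),(3,170,90),(16,255,255));k,l,st,ce=cv2.connectedComponentsWithStats(m);return [(st[j].tolist(),ce[j].round(1).tolist()) for j in range(1,k) if st[j,4]>15]
print(blobs(s))
z=np.zeros((600,800,3),np.uint8)
z[:300,:400]=cv2.resize(s,(400,300),interpolation=cv2.INTER_AREA);z[:300,400:]=cv2.resize(t,(400,300),interpolation=cv2.INTER_AREA)
z[300:,:300]=cv2.resize(s[145:250,268:350],(300,300),interpolation=cv2.INTER_CUBIC)
z[300:,300:550]=cv2.resize(s[110:160,215:280],(250,300),interpolation=cv2.INTER_CUBIC)
z[300:,550:]=cv2.resize(t[130:200,105:180],(250,300),interpolation=cv2.INTER_CUBIC)
cv2.imwrite('pics/n.png',z)
for n,i,ref in(('side',s,cv2.imread('pics/a.png')),('top',t,cv2.imread('pics/b.png'))):
  d=cv2.absdiff(cv2.resize(i,(800,600)),ref).max(2)>40;k,l,st,ce=cv2.connectedComponentsWithStats(d.astype(np.uint8))
  print(n,[st[j].tolist() for j in range(1,k) if st[j,4]>40])
E
```

```text
t: 40.37
tool_pos: [0.5697, -0.2212, 0.3442]
tool_rot: [0.193, 3.134, -0.001]
contact_force: [-0.6, -1.7, -1.2]
opening: 0.0855
[([186, 108, 18, 19, 252], [194.9, 117.9]), ([245, 134, 9, 6, 27], [247.8, 136.6]), ([188, 139, 17, 5, 58], [195.9, 141.0]), ([283, 152, 21, 31, 269], [292.8, 167.1])]
side [[0, 0, 224, 236, 14472], [211, 0, 293, 188, 15199], [0, 171, 10, 28, 131], [94, 191, 24, 8, 76], [0, 196, 99, 109, 5352], [96, 199, 118, 98, 3601], [375, 208, 7, 19, 104], [378, 208, 30, 27, 424], [360, 211, 15, 15, 141], [440, 236, 15, 10, 86], [455, 242, 9, 16, 54], [0, 305, 73, 59, 2437], [33, 304, 18, 12, 81], [132, 304, 52, 69, 1207], [309, 317, 13, 6, 52], [435, 345, 17, 8, 109], [63, 361, 62, 20, 497], [441, 361, 9, 16, 61]]
top [[198, 151, 350, 449, 40712], [214, 237, 16, 19, 100], [227, 241, 14, 13, 134], [242, 250, 13, 13, 134], [199, 262, 13, 9, 68], [201, 270, 16, 16, 165], [442, 281, 22, 7, 65], [383, 299, 10, 8, 47], [426, 383, 14, 29, 62], [0, 432, 18, 15, 134], [15, 441, 28, 22, 274], [0, 460, 110, 136, 2165], [226, 493, 53, 29, 353], [0, 509, 87, 91, 4175], [368, 530, 11, 13, 54], [144, 549, 91, 51, 2561], [114, 581, 51, 19, 445], [373, 581, 15, 19, 138], [145, 591, 25, 9, 45]]
```

View pics/n.png

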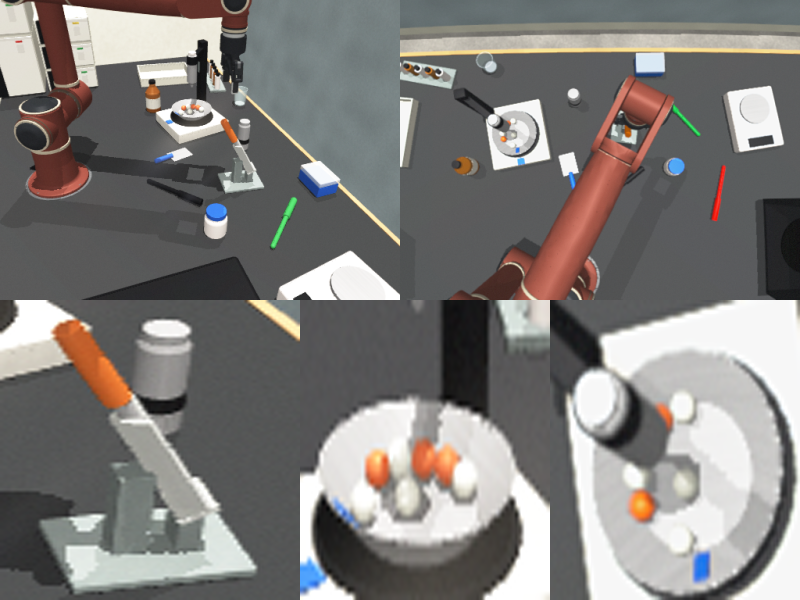

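Seven beads are in the dish (3 orange, 4 white), the rod is in the rest and the bystanders look unmoved. The handle blob reads about 0.6 px (some 2 mm) higher than at the start, so I check the seating more closely.

```bash
python3 - <<'E'
from h import *
s=cv2.resize(ctrl.get_image('side')[:,:,::-1],(800,600));a=cv2.imread('pics/a.png')
def ecc(x,y,w,h,ch):
  A=a[y:y+h,x:x+w].astype(np.float32);S=s[y:y+h,x:x+w].astype(np.float32)
  f=(lambda q:q[:,:,2]-q[:,:,0]) if ch else (lambda q:q.mean(2))
  M=np.eye(2,3,dtype=np.float32);cc,M=cv2.findTransformECC(f(A),f(S),M,cv2.MOTION_TRANSLATION,(3,200,1e-6));return cc,(M[:,2]/1.5625).round(2)
print('handle',ecc(430,228,60,65,1));print('rest ctrl',ecc(435,320,100,70,0));print('jar',ecc(395,400,75,85,0),'bottle',ecc(280,150,50,85,1),'spare',ecc(478,235,25,50,0),'spatula',ecc(300,290,95,45,0))
c=ctrl.calibration('side')
ax=np.array([-.4695*.9925,.4695*.122,.883]);h=np.array([.5604,-.2184,.269])
print('px per mm along axis',proj(c,h+ax*.001)-proj(c,h),'y',proj(c,h+[0,.001,0])-proj(c,h))
w=ctrl.calibration('wrist');i=ctrl.get_image('wrist')[:,:,::-1]
m=cv2.inRange(cv2.cvtColor(i,cv2.COLOR_BGR2HSV),(3,150,60),(16,255,255));k,l,st,ce=cv2.connectedComponentsWithStats(m);j=1+st[1:,4].argmax();print(st[j],ce[j],proj(w,h))
E
```

```text
handle (0.995124061156653, array([-0.11,  0.39], dtype=float32))
rest ctrl (0.9695359591363374, array([0.25, 0.1 ], dtype=float32))
jar (0.9950306607246743, array([0.06, 0.04], dtype=float32)) bottle (0.9999387193118352, array([-0.01, -0.  ], dtype=float32)) spare (0.9999266933827202, array([ 0.01, -0.  ], dtype=float32)) spatula (0.9809378493912948, array([ 0.06, -0.03], dtype=float32))
px per mm along axis [-0.1556325  -0.28419687] y [-0.15119976 -0.18306519]
[246 166  24  38 673] [257.30163447 183.55720654] [257.28291581 177.61762017]
```

```bash
python3 -m creep '[[0,20,10,-20,0],[0,50,30,-40,0],[0,80,60,-60,0],[0,110,90,-60,0],[0,130,120,-60,0],[0,150,150,-60,0],[0,160,180,-60,0],[0,160,200,-60,0],[0,160,200,-60,0],[0,160,200,-60,0]]'
python3 - <<'E'
from h import *
raw=ctrl.get_image('side')[:,:,::-1];s=cv2.resize(raw,(800,600));a=cv2.imread('pics/a.png')
def ecc(x,y,w,h,ch):
  A=a[y:y+h,x:x+w].astype(np.float32);S=s[y:y+h,x:x+w].astype(np.float32)
  f=(lambda q:q[:,:,2]-q[:,:,0]) if ch else (lambda q:q.mean(2))
  M=np.eye(2,3,dtype=np.float32);cc,M=cv2.findTransformECC(f(A),f(S),M,cv2.MOTION_TRANSLATION,(3,200,1e-6));return cc,(M[:,2]/1.5625).round(2)
print('handle',ecc(430,228,60,65,1),'shaft/handle',ecc(450,260,40,45,1),'rest',ecc(435,320,100,70,0))
for i in(raw,):
  m=cv2.inRange(cv2.cvtColor(i,cv2.COLOR_BGR2HSV),(3,170,90),(16,255,255));k,l,st,ce=cv2.connectedComponentsWithStats(m)
  print([(st[j].tolist(),ce[j].round(1).tolist()) for j in range(1,k) if st[j,0]>270 and st[j,4]>20])
t=ctrl.get_image('top')[:,:,::-1]
m=cv2.inRange(cv2.cvtColor(t,cv2.COLOR_BGR2HSV),(3,170,90),(16,255,255));k,l,st,ce=cv2.connectedComponentsWithStats(m)
print([(st[j].tolist(),ce[j].round(1).tolist()) for j in range(1,k) if st[j,4]>8])
E
```

```text
t: 41.4
tool_pos: [0.4349, -0.0025, 0.4024]
tool_rot: [-0.189, -3.135, 0.0]
contact_force: [0.1, -0.2, 0.8]
opening: 0.0857
handle (0.9988705677134992, array([-0.16,  0.19], dtype=float32)) shaft/handle (0.9993380138174229, array([-0.11,  0.12], dtype=float32)) rest (0.9999368767823018, array([0.  , 0.01], dtype=float32))
[([283, 154, 21, 29, 258], [293.1, 167.7])]
[([7, 82, 8, 9, 32], [11.3, 86.7]), ([33, 87, 9, 8, 28], [37.9, 91.2]), ([16, 92, 7, 4, 10], [19.0, 93.5]), ([42, 95, 5, 5, 15], [43.9, 97.2]), ([288, 159, 8, 15, 74], [291.0, 164.6]), ([130, 175, 6, 6, 24], [132.8, 177.7]), ([70, 201, 21, 22, 291], [81.5, 211.8])]
```

With the shadow gone, the handle is within 0.2 px (about 0.5 mm) of where it started, so the rod is home. I hand in.

```bash
python3 - <<'E'
from station import ctrl
print(ctrl.finish_job(), ctrl.get_obs()['t'])
E
```

```text
the job is handed in; nothing more can be done
the job is handed in; nothing more can be done
```

I took the rod from its rest, stirred the beads two full counterclockwise turns with the tip about 3 mm above the dish floor, laid the rod back home and let go. The job was handed in after about 41 s. Both turns started and finished at the blue mark.

**What went differently than planned**
- My first grip caught only the front edge of the handle, so I reopened, went 20 mm lower and regripped before lifting.
- The first turn left one orange bead almost where it lay (about 6 mm) and another only slightly moved. For the second turn I went wider on the far side, swinging the rod's lean sideways to keep the gripper clear of the head.

**Last checks**
- **Beads:** all seven were in the dish. By my estimate each orange bead moved about 27 mm or more; two of them were partly hidden by the head or touching in the pictures, so their final positions are approximate.
- **Rod:** a check under the arm's shadow gave shifts of up to 2 mm that disagreed in direction. After I moved the arm away, the handle was within about 0.5 mm of its starting place, so the rod is home against the stop.
- **Bystanders:** the bottle, jar, spare cartridge and spatula showed less than 0.1 pixel of shift in the side picture.
- **Forces:** readings stayed below about 6 N throughout. By calculation the gripper kept at least 6 mm from the head on the second turn, and about 5 mm on the first.

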